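# Scoop ferrite beads into the kit box and cover it

## Robot

A 6-joint arm with a two-finger parallel gripper is mounted at the origin on a cart in front of the work surface, level with it; the furniture and walls round the work are solid. World frame = base frame: x ahead of the robot, y to its left, z up, the work surface at z = 0. Lengths are in mm, angles in rad, forces in N, time in s.
With the tool pointing down it reaches from about 325 to 875 mm from the base axis. Payload 4.4 kg.
Tool frame: the origin (TCP) lies at the very end of the fingers, on their centre line; the grasp point (between the pads) lies 19 mm behind it; z points along the fingers, y is the line along which they close (so a half turn about z gives the same grasp; the last joint's range is limited). The gripper opens to 85 mm and grips with 20 to 120 N. Pads are 22 mm wide; open, the fingers measure 114 mm over their backs; the gripper's body (76 mm by 85 mm) begins 54 mm behind the grasp point. The pads swing forward as they close: fully open they stand 13 mm farther back than shut.
Start: joints at [-0.15, 0.207, 1.542, -0, 1.393, -0.15], TCP at [575.002, -0.012, 231.282] pointing down, gripper open.
Joint ranges: [-2.73, 2.73], [-0.86, 2.22], [0.23, 2.46], [-1.11, 4.25], [0.08, 2.63], [-2.82, 2.82]. Speed limits (rad/s): [2.79, 2.79, 3.14, 3.14, 3.14, 3.14].

## Interface

Orientations are given as a unit quaternion [w, x, y, z].
In Python, from station import state, capture, hand_in gives the robot as it stands.
- The arm moves only by the shell command python3 -m creep 'ROWS'. ROWS is JSON, a list of rows, each an object of numbers: "wx", "wy", "wz": the turn, a rotation vector about the tool's x, y, z in units of 180 degrees (1.0 is 180 degrees); "tx", "ty", "tz": the shift along the tool's x, y, z in units of 200 mm (1.0 is 200 mm); "claw": the closure, from -1 (fully open) to 1 (shut), so that 0 is half open. In form: [{"wx": .., "wy": .., "wz": .., "tx": .., "ty": .., "tz": .., "claw": ..}, ...]. A call has 1 to 12 rows; each row is the pose to reach, as a shift and turn from the pose commanded when the call began, along the tool's axes at that moment, turning the shorter way round; what a row does not reach only later rows make up. A row lasts 1/12 s, in which the tool goes at most 41.7 mm and 7.16 degrees, less where a joint would pass 70% of its speed; a pose out of reach is approached as far as the arm can. A call with a number of a shift or a turn outside -1 to 1 is refused whole. A call with a gripper value outside its range is refused whole. The fingers move at their own pace and stop on an object; the grip force is fixed at half the most. Time passes only in rows, so rows that repeat a pose let the fingers close. It gives the time, the measured TCP pose, the force, the opening and the grip force at its end, in the units of the state.
- state(): the state, without advancing time (a new reading comes with each control period).
- capture(name): name is "scene" or "side" or "wrist"; returns a dict with "frame" (384x512x3 uint8, blue, green, red), "range_z" (384x512 float32, mm along the optical axis (not along the pixel's ray), 0 where there is no reading), "fx", "fy", "cx", "cy" (pixels), "k1" (the pictures are not rectified: a ray, as slopes to the right and down, at radius r is drawn at 1 + k1 r^2 times it, then the intrinsics apply), "world_from_camera" (4x4, takes a point from camera to world coordinates); the wrist camera has in their place "mount" (4x4, takes a point from camera to tool coordinates, whose origin is the TCP and whose axes are the flange's). Camera axes: x right, y down, z forward; pixel columns grow to the right and rows downward; lengths in mm; the calibration is good to about 2 mm. A picture is of the moment at which its call begins: read the wrist's pose just before it.
- hand_in(): hands the job in; it is judged then, once.
The state is a dict: "time_s": time; "qpos": joint angles; "joint_vel": joint speeds; "tau": joint torques, N m; "tcp_pos": TCP position; "tcp_rot": TCP orientation; "wrist_force": force on the tool from outside, world axes, zero at the start; "ft_torque": the same for the moment, N m; "opening": finger opening in mm; "gripper_force": force on a finger pad.
Only numpy, scipy, OpenCV 4.12 (cv2) and the standard library are available. Lean on these libraries where they do the work, as an engineer would, in place of code of your own. Each camera call takes 0.05 s, during which the arm holds its last target. There are 200 camera calls.

## Task

Using the scoop, move at least three of the ferrite beads from the trough into the grey kit box; do not touch the beads with the gripper. Then set the empty scoop down flat on the worktop and close the kit box with its cover plate, lowered over the two pins until it lies flush on the rim. Leave the tip cleaner, the nozzle and the USB tester where they are.

Things in the scene. Friction and masses are not known exactly. Their poses are not given: they have to be found in the camera images.
- scoop: bare-metal hand scoop, 0.15 kg; origin: centre of the pan's underside; +x out of its open mouth, +z up (stands flat on the worktop at the start, mouth roughly away from the robot). Pan 72 long (x -36 to 36), 74 wide (y), floor 3 thick thinning over the last 20 to a 0.6 lip, rear wall 30 high at x = -36, side walls falling from 30 high at the rear to 4 near the lip. Overall height 116
- scoop_grip (a point): gripping point of the scoop's handle, 41 behind (-x) and 91 above the scoop's origin. The handle stands upright (along +z) behind the rear wall; its black grip is 62 long, 24 fore-and-aft, 14 across (y): pinch it across y, reaching down along its own length. Its top end is 25 above this point
- scoop_lip (a point): middle of the scoop's front lip, on its underside, 36 ahead of the scoop's origin (+x)
- scoop_bowl (a point): middle of the scoop's pan, 8 above its origin. A fixed shelf overhangs the back of the worktop (from about x = 0.75, 0.4 above the worktop): tipping the scoop straight away from the robot leans wrist and arm towards it; tipping sideways keeps clear. Beads slide out once the pan is tipped about 25 degrees or more
- trough: plain steel parts trough, fixed; origin: centre of its underside; outside 190 (x, long) x 98 (y) x 34 high (z), walls and floor 3 thick (inside 184 x 92), walls upright, open above; the beads lie in its half towards +x, the end away from the robot
- kit_box: grey open box, fixed; origin: centre of its underside; outside 100 (x) x 100 (y) x 42 high, walls and floor 4 thick (cavity 92 x 92); an ear on each y side, level with the rim, reaching y = +-75, carries an upright steel locating pin of 8 diameter at x = 0, y = +-62, which stands 14 above the rim (cylinder for 10, then a taper)
- cover: flat metal cover plate of the kit box, 104 (x) x 152 (y) x 5 thick, 0.18 kg, loose, lying flat on the worktop; origin: centre of its underside; two through holes of 11 diameter at x = 0, y = +-62 for the pins; black bridge handle on top; either way round fits. Fully down on the box its origin is 42 above the box's origin
- cover_grip (a point): centre of the cover's handle bar, 33 above the cover's origin; the bar runs along the cover's x, 60 long, 14 across (y), 16 high (25 to 41 above the origin), open beneath
- tip_cleaner: bystander: black cup of brass wool, 62 diameter, 41 high; origin under its centre
- nozzle: bystander: small grey cone-shaped nozzle, 30 diameter, 34 high; origin under its centre
- usb_tester: bystander: small black stick-shaped USB tester, 24 x 63 x 12; origin under its centre
- bead_1: one of six identical dark ferrite beads: rounded cylinder 16 diameter, 13 long along its z, 12 g; origin at its centre; stands on end in the trough at the start. Beads, trough and scoop pan are smooth: beads slide easily and are not lifted by the lip until something stops them, such as the trough's end wall
- bead_2: one of six identical dark ferrite beads: rounded cylinder 16 diameter, 13 long along its z, 12 g; origin at its centre; stands on end in the trough at the start
- bead_3: one of six identical dark ferrite beads: rounded cylinder 16 diameter, 13 long along its z, 12 g; origin at its centre; stands on end in the trough at the start
- bead_4: one of six identical dark ferrite beads: rounded cylinder 16 diameter, 13 long along its z, 12 g; origin at its centre; stands on end in the trough at the start
- bead_5: one of six identical dark ferrite beads: rounded cylinder 16 diameter, 13 long along its z, 12 g; origin at its centre; stands on end in the trough at the start
- bead_6: one of six identical dark ferrite beads: rounded cylinder 16 diameter, 13 long along its z, 12 g; origin at its centre; stands on end in the trough at the start
Things that resemble listed ones, but are neither listed nor needed, are in the scene too. Leave any red look-alike of the scoop alone.

How it is judged (in metres and radians):
On the way, in this order (a step that is already met when the one before it is completed fails the run):
1. at least one bead is carried in the scoop, clear above the trough (((distance between bead_1 and scoop_bowl below 0.043 m and height (world z) of bead_1 above 0.06 m) or (distance between bead_2 and scoop_bowl below 0.043 m and height (world z) of bead_2 above 0.06 m) or (distance between bead_3 and scoop_bowl below 0.043 m and height (world z) of bead_3 above 0.06 m) or (distance between bead_4 and scoop_bowl below 0.043 m and height (world z) of bead_4 above 0.06 m) or (distance between bead_5 and scoop_bowl below 0.043 m and height (world z) of bead_5 above 0.06 m) or (distance between bead_6 and scoop_bowl below 0.043 m and height (world z) of bead_6 above 0.06 m))), for 0.2 s.
2. at least three beads lie in the kit box ((((horizontal distance between bead_1 and kit_box below 0.056 m and height (world z) of bead_1 below 0.04 m) and (horizontal distance between bead_2 and kit_box below 0.056 m and height (world z) of bead_2 below 0.04 m) and (horizontal distance between bead_3 and kit_box below 0.056 m and height (world z) of bead_3 below 0.04 m)) or ((horizontal distance between bead_1 and kit_box below 0.056 m and height (world z) of bead_1 below 0.04 m) and (horizontal distance between bead_2 and kit_box below 0.056 m and height (world z) of bead_2 below 0.04 m) and (horizontal distance between bead_4 and kit_box below 0.056 m and height (world z) of bead_4 below 0.04 m)) or ((horizontal distance between bead_1 and kit_box below 0.056 m and height (world z) of bead_1 below 0.04 m) and (horizontal distance between bead_2 and kit_box below 0.056 m and height (world z) of bead_2 below 0.04 m) and (horizontal distance between bead_5 and kit_box below 0.056 m and height (world z) of bead_5 below 0.04 m)) or ((horizontal distance between bead_1 and kit_box below 0.056 m and height (world z) of bead_1 below 0.04 m) and (horizontal distance between bead_2 and kit_box below 0.056 m and height (world z) of bead_2 below 0.04 m) and (horizontal distance between bead_6 and kit_box below 0.056 m and height (world z) of bead_6 below 0.04 m)) or ((horizontal distance between bead_1 and kit_box below 0.056 m and height (world z) of bead_1 below 0.04 m) and (horizontal distance between bead_3 and kit_box below 0.056 m and height (world z) of bead_3 below 0.04 m) and (horizontal distance between bead_4 and kit_box below 0.056 m and height (world z) of bead_4 below 0.04 m)) or ((horizontal distance between bead_1 and kit_box below 0.056 m and height (world z) of bead_1 below 0.04 m) and (horizontal distance between bead_3 and kit_box below 0.056 m and height (world z) of bead_3 below 0.04 m) and (horizontal distance between bead_5 and kit_box below 0.056 m and height (world z) of bead_5 below 0.04 m)) or ((horizontal distance between bead_1 and kit_box below 0.056 m and height (world z) of bead_1 below 0.04 m) and (horizontal distance between bead_3 and kit_box below 0.056 m and height (world z) of bead_3 below 0.04 m) and (horizontal distance between bead_6 and kit_box below 0.056 m and height (world z) of bead_6 below 0.04 m)) or ((horizontal distance between bead_1 and kit_box below 0.056 m and height (world z) of bead_1 below 0.04 m) and (horizontal distance between bead_4 and kit_box below 0.056 m and height (world z) of bead_4 below 0.04 m) and (horizontal distance between bead_5 and kit_box below 0.056 m and height (world z) of bead_5 below 0.04 m)) or ((horizontal distance between bead_1 and kit_box below 0.056 m and height (world z) of bead_1 below 0.04 m) and (horizontal distance between bead_4 and kit_box below 0.056 m and height (world z) of bead_4 below 0.04 m) and (horizontal distance between bead_6 and kit_box below 0.056 m and height (world z) of bead_6 below 0.04 m)) or ((horizontal distance between bead_1 and kit_box below 0.056 m and height (world z) of bead_1 below 0.04 m) and (horizontal distance between bead_5 and kit_box below 0.056 m and height (world z) of bead_5 below 0.04 m) and (horizontal distance between bead_6 and kit_box below 0.056 m and height (world z) of bead_6 below 0.04 m)) or ((horizontal distance between bead_2 and kit_box below 0.056 m and height (world z) of bead_2 below 0.04 m) and (horizontal distance between bead_3 and kit_box below 0.056 m and height (world z) of bead_3 below 0.04 m) and (horizontal distance between bead_4 and kit_box below 0.056 m and height (world z) of bead_4 below 0.04 m)) or ((horizontal distance between bead_2 and kit_box below 0.056 m and height (world z) of bead_2 below 0.04 m) and (horizontal distance between bead_3 and kit_box below 0.056 m and height (world z) of bead_3 below 0.04 m) and (horizontal distance between bead_5 and kit_box below 0.056 m and height (world z) of bead_5 below 0.04 m)) or ((horizontal distance between bead_2 and kit_box below 0.056 m and height (world z) of bead_2 below 0.04 m) and (horizontal distance between bead_3 and kit_box below 0.056 m and height (world z) of bead_3 below 0.04 m) and (horizontal distance between bead_6 and kit_box below 0.056 m and height (world z) of bead_6 below 0.04 m)) or ((horizontal distance between bead_2 and kit_box below 0.056 m and height (world z) of bead_2 below 0.04 m) and (horizontal distance between bead_4 and kit_box below 0.056 m and height (world z) of bead_4 below 0.04 m) and (horizontal distance between bead_5 and kit_box below 0.056 m and height (world z) of bead_5 below 0.04 m)) or ((horizontal distance between bead_2 and kit_box below 0.056 m and height (world z) of bead_2 below 0.04 m) and (horizontal distance between bead_4 and kit_box below 0.056 m and height (world z) of bead_4 below 0.04 m) and (horizontal distance between bead_6 and kit_box below 0.056 m and height (world z) of bead_6 below 0.04 m)) or ((horizontal distance between bead_2 and kit_box below 0.056 m and height (world z) of bead_2 below 0.04 m) and (horizontal distance between bead_5 and kit_box below 0.056 m and height (world z) of bead_5 below 0.04 m) and (horizontal distance between bead_6 and kit_box below 0.056 m and height (world z) of bead_6 below 0.04 m)) or ((horizontal distance between bead_3 and kit_box below 0.056 m and height (world z) of bead_3 below 0.04 m) and (horizontal distance between bead_4 and kit_box below 0.056 m and height (world z) of bead_4 below 0.04 m) and (horizontal distance between bead_5 and kit_box below 0.056 m and height (world z) of bead_5 below 0.04 m)) or ((horizontal distance between bead_3 and kit_box below 0.056 m and height (world z) of bead_3 below 0.04 m) and (horizontal distance between bead_4 and kit_box below 0.056 m and height (world z) of bead_4 below 0.04 m) and (horizontal distance between bead_6 and kit_box below 0.056 m and height (world z) of bead_6 below 0.04 m)) or ((horizontal distance between bead_3 and kit_box below 0.056 m and height (world z) of bead_3 below 0.04 m) and (horizontal distance between bead_5 and kit_box below 0.056 m and height (world z) of bead_5 below 0.04 m) and (horizontal distance between bead_6 and kit_box below 0.056 m and height (world z) of bead_6 below 0.04 m)) or ((horizontal distance between bead_4 and kit_box below 0.056 m and height (world z) of bead_4 below 0.04 m) and (horizontal distance between bead_5 and kit_box below 0.056 m and height (world z) of bead_5 below 0.04 m) and (horizontal distance between bead_6 and kit_box below 0.056 m and height (world z) of bead_6 below 0.04 m)))), for 0.3 s.
At the end, for the whole second after the job is handed in: At least three beads are inside the kit box below its rim; the cover is flush on the rim over both pins (origin within 4 mm of the box's axis, 39 to 44.5 mm up, tilt < 0.03 rad); the scoop stands flat (tilt < 0.1 rad) on the worktop outside the trough, with no bead in it; all at rest ((((horizontal distance between bead_1 and kit_box below 0.056 m and height (world z) of bead_1 below 0.04 m) and (horizontal distance between bead_2 and kit_box below 0.056 m and height (world z) of bead_2 below 0.04 m) and (horizontal distance between bead_3 and kit_box below 0.056 m and height (world z) of bead_3 below 0.04 m)) or ((horizontal distance between bead_1 and kit_box below 0.056 m and height (world z) of bead_1 below 0.04 m) and (horizontal distance between bead_2 and kit_box below 0.056 m and height (world z) of bead_2 below 0.04 m) and (horizontal distance between bead_4 and kit_box below 0.056 m and height (world z) of bead_4 below 0.04 m)) or ((horizontal distance between bead_1 and kit_box below 0.056 m and height (world z) of bead_1 below 0.04 m) and (horizontal distance between bead_2 and kit_box below 0.056 m and height (world z) of bead_2 below 0.04 m) and (horizontal distance between bead_5 and kit_box below 0.056 m and height (world z) of bead_5 below 0.04 m)) or ((horizontal distance between bead_1 and kit_box below 0.056 m and height (world z) of bead_1 below 0.04 m) and (horizontal distance between bead_2 and kit_box below 0.056 m and height (world z) of bead_2 below 0.04 m) and (horizontal distance between bead_6 and kit_box below 0.056 m and height (world z) of bead_6 below 0.04 m)) or ((horizontal distance between bead_1 and kit_box below 0.056 m and height (world z) of bead_1 below 0.04 m) and (horizontal distance between bead_3 and kit_box below 0.056 m and height (world z) of bead_3 below 0.04 m) and (horizontal distance between bead_4 and kit_box below 0.056 m and height (world z) of bead_4 below 0.04 m)) or ((horizontal distance between bead_1 and kit_box below 0.056 m and height (world z) of bead_1 below 0.04 m) and (horizontal distance between bead_3 and kit_box below 0.056 m and height (world z) of bead_3 below 0.04 m) and (horizontal distance between bead_5 and kit_box below 0.056 m and height (world z) of bead_5 below 0.04 m)) or ((horizontal distance between bead_1 and kit_box below 0.056 m and height (world z) of bead_1 below 0.04 m) and (horizontal distance between bead_3 and kit_box below 0.056 m and height (world z) of bead_3 below 0.04 m) and (horizontal distance between bead_6 and kit_box below 0.056 m and height (world z) of bead_6 below 0.04 m)) or ((horizontal distance between bead_1 and kit_box below 0.056 m and height (world z) of bead_1 below 0.04 m) and (horizontal distance between bead_4 and kit_box below 0.056 m and height (world z) of bead_4 below 0.04 m) and (horizontal distance between bead_5 and kit_box below 0.056 m and height (world z) of bead_5 below 0.04 m)) or ((horizontal distance between bead_1 and kit_box below 0.056 m and height (world z) of bead_1 below 0.04 m) and (horizontal distance between bead_4 and kit_box below 0.056 m and height (world z) of bead_4 below 0.04 m) and (horizontal distance between bead_6 and kit_box below 0.056 m and height (world z) of bead_6 below 0.04 m)) or ((horizontal distance between bead_1 and kit_box below 0.056 m and height (world z) of bead_1 below 0.04 m) and (horizontal distance between bead_5 and kit_box below 0.056 m and height (world z) of bead_5 below 0.04 m) and (horizontal distance between bead_6 and kit_box below 0.056 m and height (world z) of bead_6 below 0.04 m)) or ((horizontal distance between bead_2 and kit_box below 0.056 m and height (world z) of bead_2 below 0.04 m) and (horizontal distance between bead_3 and kit_box below 0.056 m and height (world z) of bead_3 below 0.04 m) and (horizontal distance between bead_4 and kit_box below 0.056 m and height (world z) of bead_4 below 0.04 m)) or ((horizontal distance between bead_2 and kit_box below 0.056 m and height (world z) of bead_2 below 0.04 m) and (horizontal distance between bead_3 and kit_box below 0.056 m and height (world z) of bead_3 below 0.04 m) and (horizontal distance between bead_5 and kit_box below 0.056 m and height (world z) of bead_5 below 0.04 m)) or ((horizontal distance between bead_2 and kit_box below 0.056 m and height (world z) of bead_2 below 0.04 m) and (horizontal distance between bead_3 and kit_box below 0.056 m and height (world z) of bead_3 below 0.04 m) and (horizontal distance between bead_6 and kit_box below 0.056 m and height (world z) of bead_6 below 0.04 m)) or ((horizontal distance between bead_2 and kit_box below 0.056 m and height (world z) of bead_2 below 0.04 m) and (horizontal distance between bead_4 and kit_box below 0.056 m and height (world z) of bead_4 below 0.04 m) and (horizontal distance between bead_5 and kit_box below 0.056 m and height (world z) of bead_5 below 0.04 m)) or ((horizontal distance between bead_2 and kit_box below 0.056 m and height (world z) of bead_2 below 0.04 m) and (horizontal distance between bead_4 and kit_box below 0.056 m and height (world z) of bead_4 below 0.04 m) and (horizontal distance between bead_6 and kit_box below 0.056 m and height (world z) of bead_6 below 0.04 m)) or ((horizontal distance between bead_2 and kit_box below 0.056 m and height (world z) of bead_2 below 0.04 m) and (horizontal distance between bead_5 and kit_box below 0.056 m and height (world z) of bead_5 below 0.04 m) and (horizontal distance between bead_6 and kit_box below 0.056 m and height (world z) of bead_6 below 0.04 m)) or ((horizontal distance between bead_3 and kit_box below 0.056 m and height (world z) of bead_3 below 0.04 m) and (horizontal distance between bead_4 and kit_box below 0.056 m and height (world z) of bead_4 below 0.04 m) and (horizontal distance between bead_5 and kit_box below 0.056 m and height (world z) of bead_5 below 0.04 m)) or ((horizontal distance between bead_3 and kit_box below 0.056 m and height (world z) of bead_3 below 0.04 m) and (horizontal distance between bead_4 and kit_box below 0.056 m and height (world z) of bead_4 below 0.04 m) and (horizontal distance between bead_6 and kit_box below 0.056 m and height (world z) of bead_6 below 0.04 m)) or ((horizontal distance between bead_3 and kit_box below 0.056 m and height (world z) of bead_3 below 0.04 m) and (horizontal distance between bead_5 and kit_box below 0.056 m and height (world z) of bead_5 below 0.04 m) and (horizontal distance between bead_6 and kit_box below 0.056 m and height (world z) of bead_6 below 0.04 m)) or ((horizontal distance between bead_4 and kit_box below 0.056 m and height (world z) of bead_4 below 0.04 m) and (horizontal distance between bead_5 and kit_box below 0.056 m and height (world z) of bead_5 below 0.04 m) and (horizontal distance between bead_6 and kit_box below 0.056 m and height (world z) of bead_6 below 0.04 m))) and x of cover in the frame of kit_box between -0.004 and 0.004 m and y of cover in the frame of kit_box between -0.004 and 0.004 m and z of cover in the frame of kit_box between 0.039 and 0.0445 m and angle between the z axis of cover and the z axis of kit_box, either way round below 0.03 rad and angle between the x axis of cover and the x axis of kit_box, either way round below 0.05 rad and height (world z) of scoop between -0.005 and 0.006 m and angle between scoop's own z axis and vertical below 0.1 rad and (x of scoop in the frame of trough above 0.095 m or x of scoop in the frame of trough below -0.095 m or y of scoop in the frame of trough above 0.049 m or y of scoop in the frame of trough below -0.049 m) and linear speed of each of scoop, cover below 0.02 m/s and distance between each of bead_1, bead_2, bead_3, bead_4, bead_5, bead_6 and scoop_bowl above 0.043 m); the robot touches nothing.
It fails at once if the gripper presses on a bead (contact force between the fingers and bead_1 above 1 N or contact force between the fingers and bead_2 above 1 N or contact force between the fingers and bead_3 above 1 N or contact force between the fingers and bead_4 above 1 N or contact force between the fingers and bead_5 above 1 N or contact force between the fingers and bead_6 above 1 N).
It fails at once if the tip cleaner is shifted more than 30 mm (distance of tip_cleaner from where it was at the start of the episode above 0.03 m).
It fails at once if the nozzle is shifted more than 30 mm (distance of nozzle from where it was at the start of the episode above 0.03 m).
It fails at once if the USB tester is shifted more than 30 mm (distance of usb_tester from where it was at the start of the episode above 0.03 m).
It also fails if it takes over 72 s, if anything falls off the work surface, if the arm or the gripper's body presses on something with over 40 N, if the wrist force passes 120 N, or if a joint passes its speed limit or range.

## Working session

There is one attempt and no reset: what is moved stays moved. The work goes in short steps, Python scripts to look and compute and a shell command to move; the robot and the scene stay as the last step left them, time stands still between calls to the robot, and variables do not carry over. Pictures are saved under pics/ and viewed, at most 10 in all, crops included, and the job is handed in when it is done.

```bash
ls; mkdir -p pics; cat > h.py <<'E'
import numpy as np, cv2
from scipy.spatial.transform import Rotation as R
from station import state, capture
def pose():
    s=state(); q=s['tcp_rot']; T=np.eye(4); T[:3,:3]=R.from_quat([q[1],q[2],q[3],q[0]]).as_matrix(); T[:3,3]=s['tcp_pos']; return T
def cam(name):
    P=pose(); c=capture(name)
    c['T']=P@np.array(c['mount']) if 'mount' in c else np.array(c['world_from_camera'])
    K=np.array([[c['fx'],0,c['cx']],[0,c['fy'],c['cy']],[0,0,1.]])
    h,w=c['range_z'].shape; u,v=np.meshgrid(np.arange(w),np.arange(h))
    p=np.stack([u,v],-1).reshape(-1,1,2).astype(float)
    n=cv2.undistortPoints(p,K,np.array([c['k1'],0,0,0.])).reshape(h,w,2)
    z=c['range_z']; X=np.stack([n[...,0]*z,n[...,1]*z,z],-1)@c['T'][:3,:3].T+c['T'][:3,3]
    X[z==0]=np.nan; c['W']=X; return c
E
python3 - <<'E'
from h import *
for n in['scene','side']:
    c=cam(n); cv2.imwrite(f'pics/{n}0.png',c['frame']); np.save(f'pics/{n}0.npy',c['W']); print(n,c['T'].round(2).tolist(),c['fx'])
    if n=='scene':s=c['frame']
    else: cv2.imwrite('pics/both0.png',np.vstack([cv2.resize(s,(400,300)),cv2.resize(c['frame'],(400,300))]))
print(state())
E
```

```text
pics
scene [[0.58, -0.42, 0.7, -301.46], [-0.81, -0.32, 0.49, -607.74], [0.01, -0.85, -0.53, 701.66], [0.0, 0.0, 0.0, 1.0]] 407.3888946799072
side [[-0.91, -0.27, 0.32, 159.32], [-0.41, 0.6, -0.68, 772.86], [-0.01, -0.75, -0.66, 822.09], [0.0, 0.0, 0.0, 1.0]] 390.46495711578723
{'time_s': 0.1, 'qpos': array([-1.50517180e-01,  2.07354071e-01,  1.54281532e+00, -1.30328575e-05,
        1.39350384e+00, -1.50497043e-01]), 'joint_vel': array([ 0.00011743, -0.00155786, -0.00245306, -0.00089842, -0.00034459,
        0.00033559]), 'tau': array([-6.50861111e-04, -3.84093010e+01, -2.92548752e+01, -2.51638894e-04,
        4.84987657e-03,  7.72491080e-05]), 'tcp_pos': array([5.74314851e+02, 7.86185935e-02, 2.30228921e+02]), 'tcp_rot': array([-8.33769447e-04,  7.07112701e-01,  7.07100096e-01, -6.22147116e-04]), 'wrist_force': array([ 0.06384539,  0.49011174, -0.55085671]), 'ft_torque': array([0.00992794, 0.01610492, 0.0425176 ]), 'gripper_force': 0.0, 'opening': 84.99468524763921}
```

View pics/scene0.png

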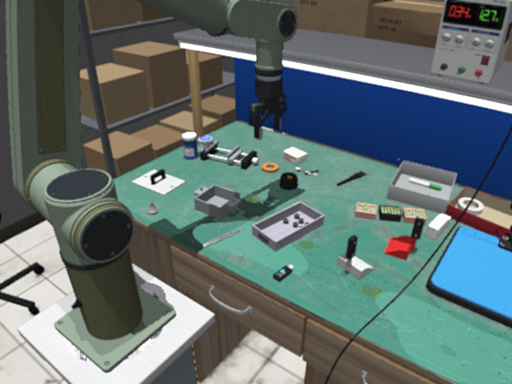

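View pics/side0.png

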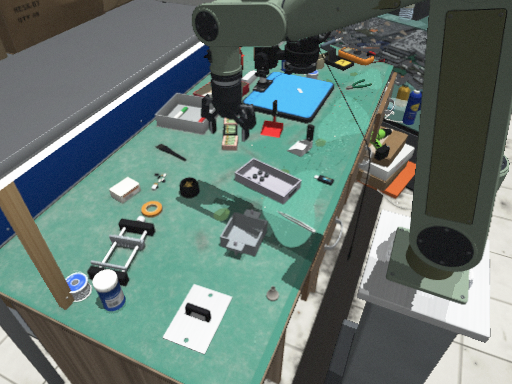

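Scene view: bare-metal scoop (352,258), with the red look-alike at (402,245). The trough with beads is at (288,225), kit box (217,201), cover (158,180), nozzle (152,208), tester (284,271) and cleaner (289,181). The side view agrees. Next I merge both clouds into a top-down map.

```bash
python3 - <<'E'
from h import *
sc=np.load('pics/scene0.npy'); sd=np.load('pics/side0.npy')
for n,(W,pts) in dict(scene=(sc,dict(scoop=(352,258),handle=(351,245),trough=(288,225),box=(217,203),cover=(145,180),cl=(289,181),nz=(152,209),usb=(284,271))),side=(sd,dict(scoop=(300,147),handle=(310,132),trough=(267,180),box=(243,230),cover=(198,335),cl=(189,187),nz=(272,294),usb=(323,180)))).items():
    for k,(u,v) in pts.items(): print(n,k,W[v,u].round())
# topdown: 1.25 px/mm ; x 250..850 up, y 450..-350 left
s=1.0; H,Wd=600,800
img=np.zeros((H,Wd,3),np.uint8); hm=np.full((H,Wd),-99.)
for n,W in(('scene',sc),('side',sd)):
    f=cv2.imread(f'pics/{n}0.png'); P=W.reshape(-1,3); C=f.reshape(-1,3)
    ok=np.isfinite(P[:,0])&(P[:,2]<130)&(P[:,2]>-15); P=P[ok];C=C[ok]
    o=np.argsort(P[:,2]); P=P[o];C=C[o]
    r=(850-P[:,0]).astype(int); c=(400-P[:,1]).astype(int); m=(r>0)&(r<H-2)&(c>0)&(c<Wd-2)
    for a,b,z,col in zip(r[m],c[m],P[m,2],C[m]):
        sl=(slice(a,a+2),slice(b,b+2))
        w=hm[sl]<z; hm[sl][w]=z; img[sl][w]=col
for x in range(300,850,100): cv2.putText(img,str(x),(0,850-x),0,.4,(0,255,255)); cv2.line(img,(0,850-x),(8,850-x),(0,255,255))
for y in range(-350,400,100): cv2.putText(img,str(y),(400-y,590),0,.4,(0,255,255)); cv2.line(img,(400-y,592),(400-y,599),(0,255,255))
np.save('pics/hm.npy',hm); cv2.imwrite('pics/top.png',img)
E
```

```text
scene scoop [ 502. -329.    2.]
scene handle [ 429. -347.  101.]
scene trough [ 526. -114.    2.]
scene box [492. 130.   1.]
scene cover [448. 419.   6.]
scene cl [696.  -7.  34.]
scene nz [333. 251.  15.]
scene usb [ 347. -217.   10.]
side scoop [ 480. -360.    1.]
side handle [ 442. -332.   91.]
side trough [ 517. -135.    4.]
side box [496.  94.   2.]
side cover [452. 423.   1.]
side cl [708.  29.  38.]
side nz [337. 268.  20.]
side usb [ 349. -202.   10.]
```

View pics/top.png

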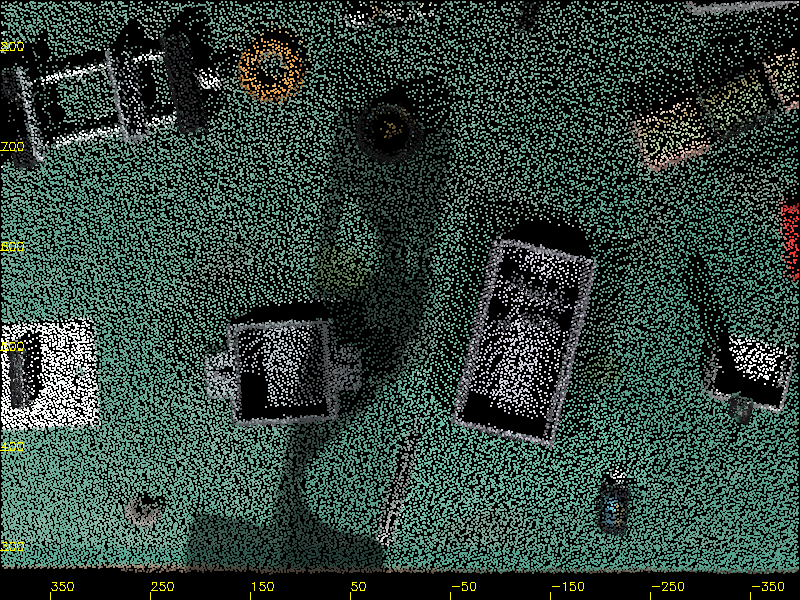

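The map shows the trough centred near (510,-124) with yaw about -0.22, the box near (475,118), the cover near (475,382), and the scoop handle near (437,-338). Next I fit exact poses.

```bash
cat > fit.py <<'E'
from h import *
def cloud(names=('scene','side')):
    return np.vstack([np.load(f'pics/{n}0.npy').reshape(-1,3) for n in names])
def sel(P,x,y,z):
    m=np.isfinite(P[:,0])
    for i,(a,b) in enumerate((x,y,z)): m&=(P[:,i]>a)&(P[:,i]<b)
    return P[m]
def rect(Q):
    (c,s,a)=cv2.minAreaRect(Q[:,:2].astype(np.float32)); return np.round(c,1),np.round(s,1),round(a,2)
E
python3 - <<'E'
from fit import *
for n in (('scene',),('side',),('scene','side')):
    P=cloud(n); print(n)
    for nm,r in dict(trough=((390,640),(-210,-40),(31,38)),box=((415,535),(55,185),(39,45)),boxears=((440,500),(30,200),(39,46)),pins=((440,500),(30,200),(48,60)),cover=((400,560),(290,480),(2.5,9)),coverbar=((400,560),(290,480),(33,45)),usb=((310,380),(-240,-190),(6,16)),cl=((650,760),(-50,60),(30,45)),nz=((300,370),(230,290),(5,40)),pan=((420,560),(-420,-290),(5,40)),handle=((380,500),(-420,-290),(70,120)),wallrear=((420,560),(-420,-290),(24,33)),htop=((380,500),(-420,-290),(112,120)),beads=((520,600),(-195,-85),(11,25)) ).items():
        Q=sel(P,*r); 
        if len(Q)>4: print(nm,len(Q),Q.mean(0).round(1),rect(Q),'zpct',np.percentile(Q[:,2],[5,50,95]).round(1))
    t=sel(P,(380,560),(-280,-220),(-10,10)); print('table',np.median(t,0)[2])
E
```

```text
('scene',)
trough 278 [ 502.4 -127.1   34.3] (array([ 508. , -125.5]), array([102.1, 193.2]), 76.67) zpct [31.6 34.4 36.7]
box 192 [474.8 121.6  41. ] (array([477.1, 119.8]), array([103.3, 131.7]), 3.81) zpct [39.2 40.9 43.3]
boxears 145 [473.6 112.7  41.1] (array([469.6, 114.7]), array([150.7,  58.7]), 89.73) zpct [39.2 41.  43.7]
pins 13 [477.9 110.6  51.8] (array([477.4, 114.7]), array([  7.4, 130.1]), 3.12) zpct [48.6 51.1 56.4]
cover 575 [470.3 376.    4.4] (array([479.6, 384.6]), array([156.5, 189.2]), 0.17) zpct [2.7 4.3 7. ]
coverbar 49 [468.4 376.4  38.4] (array([470.9, 378.3]), array([58.7, 17.3]), 6.42) zpct [34.  38.7 41.8]
usb 169 [ 342.1 -217.2   10.1] (array([ 346.7, -216.6]), array([25.3, 63.6]), 84.31) zpct [ 6.9 10.2 13.3]
cl 117 [714.8   5.7  35.8] (array([717. ,   6.3]), array([56.5, 55.8]), 79.36) zpct [30.6 35.9 41.2]
nz 76 [334.8 250.6  16.7] (array([335. , 251.9]), array([20.5, 27.5]), 45.22) zpct [ 5.7 14.6 32.1]
pan 314 [ 453.3 -354.5   18.1] (array([ 478.8, -374.1]), array([ 84.3, 129.3]), 41.37) zpct [ 5.6 17.7 30.8]
handle 166 [ 436.4 -344.9   96.5] (arra
[... 2794 characters left out ...]
ct [30.5 36.3 41.1]
nz 194 [337.2 259.5  16.2] (array([338.2, 258.9]), array([33.4, 42.2]), 16.31) zpct [ 5.7 14.6 31.5]
pan 463 [ 458.1 -347.8   17.6] (array([ 487.2, -359.8]), array([107.4, 136.1]), 22.74) zpct [ 5.6 17.2 30.7]
handle 259 [ 439.4 -341.    95.8] (array([ 443.6, -339.5]), array([23.9, 29.8]), 76.85) zpct [ 73.1  97.  115. ]
wallrear 105 [ 449.7 -344.2   27.2] (array([ 454.4, -341.3]), array([85.3, 35. ]), 77.74) zpct [24.3 26.9 30.7]
htop 49 [ 441.7 -341.5  114.2] (array([ 442. , -339.8]), array([19.3, 24.1]), 62.25) zpct [112.5 114.1 115.9]
beads 394 [ 562.  -143.    16.8] (array([ 560.2, -139.7]), array([109.1,  79.1]), 89.15) zpct [11.8 15.8 24. ]
table 0.7652113030612782
```

```bash
python3 -m creep '[{"tx":-0.9,"ty":-0.65,"tz":-0.3,"wz":0.4},{"tx":-0.9,"ty":-0.65,"tz":-0.3,"wz":0.4},{"tx":-0.9,"ty":-0.65,"tz":-0.3,"wz":0.4},{"tx":-0.9,"ty":-0.65,"tz":-0.3,"wz":0.4},{"tx":-0.9,"ty":-0.65,"tz":-0.3,"wz":0.4},{"tx":-0.9,"ty":-0.65,"tz":-0.3,"wz":0.4},{"tx":-0.9,"ty":-0.65,"tz":-0.3,"wz":0.4},{"tx":-0.9,"ty":-0.65,"tz":-0.3,"wz":0.4},{"tx":-0.9,"ty":-0.65,"tz":-0.3,"wz":0.4},{"tx":-0.9,"ty":-0.65,"tz":-0.3,"wz":0.4},{"tx":-0.9,"ty":-0.65,"tz":-0.3,"wz":0.4}]'
cat >> h.py <<'E'
def go(p,yaw=None,Rm=None):
    """tool shift/turn from now to TCP p (world mm), tool = pi about x then yaw"""
    T=pose(); d=T[:3,:3].T@(np.array(p)-T[:3,3])/200
    Rt=R.from_euler('z',yaw,degrees=True)*R.from_euler('x',180,degrees=True) if Rm is None else R.from_matrix(Rm)
    w=(R.from_matrix(T[:3,:3]).inv()*Rt).as_rotvec()/np.pi
    print('t',d.round(3),'w',w.round(3),'at',T[:3,3].round(1))
E
python3 - <<'E'
from h import *
go([430,-335,240],-12)
print(np.array(capture('wrist')['mount']).round(3))
E
```

```text
t [-1.675 -0.722 -0.048] w [-0.001  0.001  0.567] at [5.743e+02 1.000e-01 2.302e+02]
[[ 0.00000e+00 -9.53000e-01 -3.02000e-01  7.80910e+01]
 [ 1.00000e+00  1.00000e-03 -1.00000e-03  7.08000e-01]
 [ 1.00000e-03 -3.02000e-01  9.53000e-01 -1.42548e+02]
 [ 0.00000e+00  0.00000e+00  0.00000e+00  1.00000e+00]]schema error: expected keys wx, wy, wz, tx, ty, tz, claw
```

```bash
A='{"tx":-0.9,"ty":-0.4,"tz":-0.3,"wx":0,"wy":0,"wz":0.4,"claw":-1}'; python3 -m creep '[{"tx":-0.9,"ty":-0.4,"tz":-0.3,"wx":0,"wy":0,"wz":0.4,"claw":-1},{"tx":-0.9,"ty":-0.4,"tz":-0.3,"wx":0,"wy":0,"wz":0.4,"claw":-1},{"tx":-0.9,"ty":-0.4,"tz":-0.3,"wx":0,"wy":0,"wz":0.4,"claw":-1},{"tx":-0.9,"ty":-0.4,"tz":-0.3,"wx":0,"wy":0,"wz":0.4,"claw":-1},{"tx":-0.9,"ty":-0.4,"tz":-0.3,"wx":0,"wy":0,"wz":0.4,"claw":-1},{"tx":-0.9,"ty":-0.4,"tz":-0.3,"wx":0,"wy":0,"wz":0.4,"claw":-1},{"tx":-0.9,"ty":-0.4,"tz":-0.3,"wx":0,"wy":0,"wz":0.4,"claw":-1},{"tx":-0.9,"ty":-0.4,"tz":-0.3,"wx":0,"wy":0,"wz":0.4,"claw":-1},{"tx":-0.9,"ty":-0.4,"tz":-0.3,"wx":0,"wy":0,"wz":0.4,"claw":-1},{"tx":-0.9,"ty":-0.4,"tz":-0.3,"wx":0,"wy":0,"wz":0.4,"claw":-1}]'
python3 - <<'E'
from h import *
go([430,-335,240],-12)
E
```

```text
time_s: 0.98
tcp_pos: [494.6, -180.1, 290.9]
tcp_rot: [-0.0, 0.988, 0.156, -0.0]
wrist_force: [-0.2, 0.8, -0.1]
opening: 85.4
gripper_force: 0.0
t [-0.546  0.637  0.254] w [-0.     0.     0.167] at [ 494.6 -180.1  290.9]
```

```bash
python3 -m creep '[{"tx":-0.55,"ty":0.64,"tz":0.2,"wx":0,"wy":0,"wz":0.167,"claw":-1},{"tx":-0.55,"ty":0.64,"tz":0.2,"wx":0,"wy":0,"wz":0.167,"claw":-1},{"tx":-0.55,"ty":0.64,"tz":0.2,"wx":0,"wy":0,"wz":0.167,"claw":-1},{"tx":-0.55,"ty":0.64,"tz":0.2,"wx":0,"wy":0,"wz":0.167,"claw":-1},{"tx":-0.55,"ty":0.64,"tz":0.2,"wx":0,"wy":0,"wz":0.167,"claw":-1},{"tx":-0.55,"ty":0.64,"tz":0.2,"wx":0,"wy":0,"wz":0.167,"claw":-1}]'
python3 - <<'E'
from fit import *
c=cam('wrist'); cv2.imwrite('pics/w1.png',c['frame']); np.save('pics/w10.npy',c['W'])
P=c['W'].reshape(-1,3)
for nm,r in dict(handle=((380,500),(-420,-290),(65,120)),htop=((380,500),(-420,-290),(108,120)),wall=((420,560),(-420,-290),(20,33)),pan=((420,560),(-420,-290),(3.5,33)),table=((400,600),(-480,-200),(-6,6))).items():
    Q=sel(P,*r)
    if len(Q)>4: print(nm,len(Q),Q.mean(0).round(1),rect(Q),np.percentile(Q[:,2],[5,50,95]).round(1))
s=cam('scene'); cv2.imwrite('pics/crop.png',np.hstack([cv2.resize(s['frame'][210:290,310:440],(390,240),interpolation=2),cv2.resize(c['frame'],(320,240))]))
E
```

```text
time_s: 1.48
tcp_pos: [429.1, -337.9, 249.7]
tcp_rot: [-0.001, 0.995, -0.104, -0.001]
wrist_force: [0.4, 0.8, -0.2]
opening: 85.2
gripper_force: 0.0
handle 501 [ 445.9 -341.2  109.6] (array([ 443.6, -340.9]), array([14.7, 23.2]), 77.54) [ 78.1 115.1 116.9]
htop 390 [ 443.9 -340.8  115.2] (array([ 443.6, -340.4]), array([13.6, 22.8]), 78.24) [112.2 115.5 116.9]
wall 299 [ 455.5 -343.9   27.3] (array([ 464.7, -345.7]), array([74.1, 35.4]), 76.67) [21.4 28.5 30.8]
pan 1723 [ 473.4 -348.9    9.4] (array([ 490. , -355.2]), array([139.6, 129.4]), 0.07) [ 3.5  4.2 29.6]
table 38669 [ 506.  -340.1    2.1] (array([ 500., -340.]), array([280., 200.]), 90.0) [0.7 2.1 3.6]
```

View pics/crop.png

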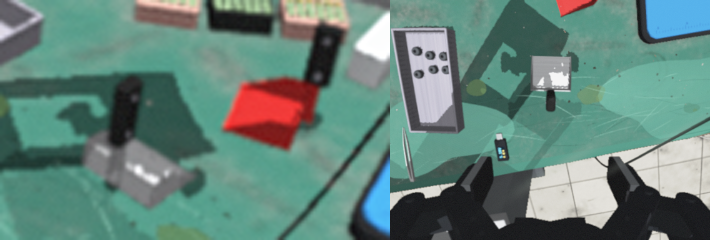

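Crop: the bare-metal scoop is at (130,150) on the left and the red look-alike at (270,110). The bare-metal one fits the description. In the wrist inset, the scoop is at (550,80) and the trough holds six beads at about (430,60).

```bash
python3 - <<'E'
from fit import *
go([443.5,-340.5,72.5],-12.7)
P=np.load('pics/w10.npy').reshape(-1,3)
Q=sel(P,(390,640),(-210,-40),(33,39)); print('trough rim',len(Q),rect(Q))
f=cv2.imread('pics/w1.png'); W=np.load('pics/w10.npy')
m=((W[...,2]>12)&(W[...,2]<22)&(W[...,0]>500)&(W[...,0]<600)&(W[...,1]<-80)&(W[...,1]>-200)&(f.max(2)<80)).astype(np.uint8)
n,l,st,ce=cv2.connectedComponentsWithStats(m)
c=np.array([509,-123.]);a=np.radians(-13.2);Rt=np.array([[np.cos(a),np.sin(a)],[-np.sin(a),np.cos(a)]])
for i in range(1,n):
    if st[i,4]>8: p=W[l==i].mean(0); print(st[i,4],p.round(1),(Rt@(p[:2]-c)).round(1))
E
```

```text
t [0.067 0.012 0.892] w [-0.     0.     0.006] at [ 431.  -335.7  251. ]
trough rim 2026 (array([ 509.4, -122.8]), array([101.1, 191.5]), 76.81)
332 [ 546.7 -181.5   17. ] [ 50.1 -48.3]
378 [565.9 -88.4  17. ] [47.5 46.7]
24 [ 569.9 -118.    13.5] [58.2 18.8]
14 [ 571.4 -111.2   15.9] [58.  25.8]
27 [ 556.9 -140.8   13.7] [50.7 -6.4]
13 [ 558.2 -133.7   16.1] [50.4  0.8]
13 [ 550.7 -158.9   16.3] [ 48.8 -25.5]
26 [ 531.6 -137.    13.2] [25.2 -8.5]
11 [ 532.6 -130.5   16. ] [24.7 -1.9]
13 [ 526.6 -154.9   16.1] [ 24.4 -27. ]
22 [ 530.1 -104.9   13. ] [16.4 22.4]
11 [530.9 -98.2  15.9] [15.6 29.1]
```

```bash
python3 -m creep '[{"tx":0.067,"ty":0.012,"tz":0.2,"wx":0,"wy":0,"wz":0.006,"claw":-0.4},{"tx":0.067,"ty":0.012,"tz":0.4,"wx":0,"wy":0,"wz":0.006,"claw":-0.4},{"tx":0.067,"ty":0.012,"tz":0.55,"wx":0,"wy":0,"wz":0.006,"claw":-0.4},{"tx":0.067,"ty":0.012,"tz":0.7,"wx":0,"wy":0,"wz":0.006,"claw":-0.4},{"tx":0.067,"ty":0.012,"tz":0.82,"wx":0,"wy":0,"wz":0.006,"claw":-0.4},{"tx":0.067,"ty":0.012,"tz":0.892,"wx":0,"wy":0,"wz":0.006,"claw":-0.4},{"tx":0.067,"ty":0.012,"tz":0.892,"wx":0,"wy":0,"wz":0.006,"claw":-0.4}]'; python3 -m creep '[{"tx":0,"ty":0,"tz":0,"wx":0,"wy":0,"wz":0,"claw":1},{"tx":0,"ty":0,"tz":0,"wx":0,"wy":0,"wz":0,"claw":1},{"tx":0,"ty":0,"tz":0,"wx":0,"wy":0,"wz":0,"claw":1},{"tx":0,"ty":0,"tz":0,"wx":0,"wy":0,"wz":0,"claw":1},{"tx":0,"ty":0,"tz":0,"wx":0,"wy":0,"wz":0,"claw":1},{"tx":0,"ty":0,"tz":0,"wx":0,"wy":0,"wz":0,"claw":1}]'
```

```text
time_s: 2.17
tcp_pos: [442.4, -337.1, 69.3]
tcp_rot: [-0.003, 0.994, -0.109, -0.003]
wrist_force: [-0.9, 0.6, 0.3]
opening: 59.8
gripper_force: 0.0
time_s: 2.67
tcp_pos: [444.9, -342.3, 75.0]
tcp_rot: [0.001, 0.994, -0.111, 0.002]
wrist_force: [0.4, 0.6, 5.6]
opening: 13.3
gripper_force: 59.4
```

```bash
python3 - <<'E'
from h import *
T=pose(); print(T.round(3)); go([443.5,-340.5,160],-12.7)
E
```

```text
[[ 9.75000e-01 -2.21000e-01  3.00000e-03  4.44924e+02]
 [-2.21000e-01 -9.75000e-01 -2.00000e-03 -3.42281e+02]
 [ 4.00000e-03  2.00000e-03 -1.00000e+00  7.50030e+01]
 [ 0.00000e+00  0.00000e+00  0.00000e+00  1.00000e+00]]
t [-0.007 -0.006 -0.425] w [ 0.001 -0.001 -0.   ] at [ 444.9 -342.3   75. ]
```

```bash
python3 -m creep '[{"tx":0,"ty":0,"tz":-0.1,"wx":0,"wy":0,"wz":0,"claw":1},{"tx":0,"ty":0,"tz":-0.25,"wx":0,"wy":0,"wz":0,"claw":1},{"tx":0,"ty":0,"tz":-0.4,"wx":0,"wy":0,"wz":0,"claw":1},{"tx":0,"ty":0,"tz":-0.45,"wx":0,"wy":0,"wz":0,"claw":1},{"tx":-0.1,"ty":-0.4,"tz":-0.45,"wx":0,"wy":0,"wz":0,"claw":1},{"tx":-0.2,"ty":-0.7,"tz":-0.45,"wx":0,"wy":0,"wz":0,"claw":1},{"tx":-0.2,"ty":-0.9,"tz":-0.45,"wx":0,"wy":0,"wz":0,"claw":1},{"tx":-0.2,"ty":-1.0,"tz":-0.45,"wx":0,"wy":0,"wz":0,"claw":1},{"tx":-0.2,"ty":-1.0,"tz":-0.45,"wx":0,"wy":0,"wz":0,"claw":1}]'; python3 - <<'E'
from h import *
go([436.2,-105.9,130],-13.2)
E
```

```text
time_s: 3.42
tcp_pos: [447.4, -134.9, 161.8]
tcp_rot: [-0.001, 0.994, -0.112, -0.001]
wrist_force: [0.4, 1.2, -1.5]
opening: 13.3
gripper_force: 59.3
t [-0.087 -0.129  0.159] w [-0.     0.001  0.002] at [ 447.4 -134.9  161.8]
```

```bash
python3 -m creep '[{"tx":-0.087,"ty":-0.129,"tz":0.05,"wx":0,"wy":0,"wz":-0.002,"claw":1},{"tx":-0.087,"ty":-0.129,"tz":0.159,"wx":0,"wy":0,"wz":-0.002,"claw":1},{"tx":-0.087,"ty":-0.129,"tz":0.159,"wx":0,"wy":0,"wz":-0.002,"claw":1},{"tx":-0.087,"ty":-0.129,"tz":0.159,"wx":0,"wy":0,"wz":-0.002,"claw":1},{"tx":-0.087,"ty":-0.129,"tz":0.159,"wx":0,"wy":0,"wz":-0.002,"claw":1}]'; python3 - <<'E'
from fit import *
T=pose(); c=cam('wrist'); cv2.imwrite('pics/w2.png',c['frame']); np.save('pics/w20.npy',c['W'])
print(T[:3,3].round(1),R.from_matrix(T[:3,:3]).as_euler('zyx',degrees=True).round(2))
W=c['W']; P=W.reshape(-1,3); Q=sel(P,(390,640),(-230,-20),(32,40)); print('rim',len(Q),rect(Q),Q.mean(0))
a=np.radians(-13.2);Rt=np.array([[np.cos(a),np.sin(a)],[-np.sin(a),np.cos(a)]]);ctr=np.array([509.2,-123])
L=np.c_[(P[:,:2]-ctr)@Rt.T,P[:,2]]
r=sel(L,(20,80),(-70,70),(31,39)); print('wall y',[np.round(np.percentile(r[s*r[:,1]>30][:,1],[5,50,95]),1) for s in(-1,1)])
e=sel(L,(80,120),(-30,30),(31,39)); print('end x',np.percentile(e[:,0],[5,50,95]))
s=sel(L,(-80,20),(-70,70),(50,100)); print('scoop',np.percentile(s,[1,50,99],axis=0).round(1))
s=sel(L,(-10,20),(-70,70),(50,100)); print('lip',np.percentile(s,[1,50,99],axis=0).round(1))
E
```

```text
time_s: 3.83
tcp_pos: [437.9, -109.1, 131.4]
tcp_rot: [0.0, 0.994, -0.108, 0.0]
wrist_force: [-0.0, -0.9, -1.4]
opening: 13.5
gripper_force: 59.5
[ 437.9 -109.1  131.4] [1.2450e+01 2.0000e-02 1.7997e+02]
rim 2860 (array([ 495.4, -118.6]), array([100.1, 163.4]), 76.47) [ 494.97183849 -113.39693547   35.69610952]
wall y [array([-48.5, -46.4, -44.6]), array([46.1, 47.9, 50. ])]Traceback (most recent call last):
  File "<stdin>", line 8, in <module>
    return _quantile_unchecked(
        a, q, axis, out, overwrite_input, method, keepdims, weights)
    return _ureduce(a,
                    func=_quantile_ureduce_func,
    ...<5 lines>...
                    overwrite_input=overwrite_input,
                    method=method)
    r = func(a, **kwargs)
    result = _quantile(arr,
                       quantiles=q,
    ...<2 lines>...
                       out=out,
                       weights=wgt)
    slices_having_nans = np.isnan(arr[-1, ...])
                                  ~~~^^^^^^^^^
IndexError: index -1 is out of bounds for axis 0 with size 0
```

View pics/w2.png

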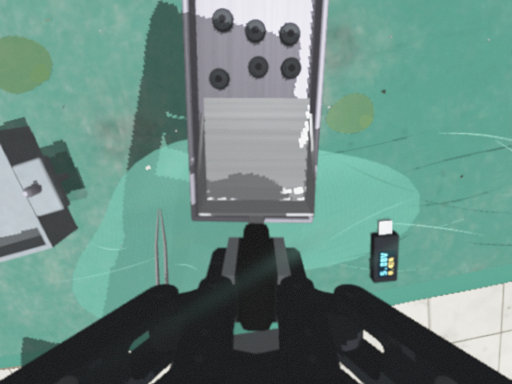

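View: the scoop in hand is over the near half of the trough, lip at row ~98, cols 205-308. The six beads are ahead of the lip at rows 20-80. The scoop looks roughly centred.

```bash
python3 - <<'E'
from fit import *
P=np.load('pics/w20.npy').reshape(-1,3)
a=np.radians(-13.2);Rt=np.array([[np.cos(a),np.sin(a)],[-np.sin(a),np.cos(a)]]);ctr=np.array([509.2,-123])
L=np.c_[(P[:,:2]-ctr)@Rt.T,P[:,2]]
for lo in(-40,-25,-10,0):
  s=sel(L,(lo,lo+10),(-70,70),(48,100)); print(lo,len(s),np.percentile(s,[1,50,99],axis=0).round(1).tolist() if len(s) else '')
go(list(ctr+Rt.T@np.array([-75,0.7]))+[80],-13.2)
E
```

```text
-40 1713 [[-39.9, -37.8, 57.8], [-35.0, -1.5, 59.5], [-30.1, 35.1, 78.9]]
-25 1727 [[-24.9, -37.7, 57.7], [-19.9, -1.2, 59.3], [-15.1, 35.3, 69.5]]
-10 1676 [[-9.9, -36.1, 56.0], [-5.0, -1.0, 57.7], [-0.2, 34.1, 60.2]]
0 360 [[0.0, -35.5, 55.5], [1.0, -5.9, 57.0], [2.3, 32.7, 58.7]]
t [-0.015 -0.019  0.259] w [ 0.    -0.001  0.004] at [ 438.4 -109.5  131.9]
```

```bash
python3 -m creep '[{"tx":-0.012,"ty":-0.012,"tz":0.05,"wx":0,"wy":0,"wz":-0.003,"claw":1},{"tx":-0.012,"ty":-0.012,"tz":0.12,"wx":0,"wy":0,"wz":-0.003,"claw":1},{"tx":-0.012,"ty":-0.012,"tz":0.18,"wx":0,"wy":0,"wz":-0.003,"claw":1},{"tx":-0.012,"ty":-0.012,"tz":0.22,"wx":0,"wy":0,"wz":-0.003,"claw":1},{"tx":-0.012,"ty":-0.012,"tz":0.245,"wx":0,"wy":0,"wz":-0.003,"claw":1},{"tx":-0.012,"ty":-0.012,"tz":0.26,"wx":0,"wy":0,"wz":-0.003,"claw":1},{"tx":-0.012,"ty":-0.012,"tz":0.265,"wx":0,"wy":0,"wz":-0.003,"claw":1},{"tx":-0.012,"ty":-0.012,"tz":0.265,"wx":0,"wy":0,"wz":-0.003,"claw":1},{"tx":-0.012,"ty":-0.012,"tz":0.265,"wx":0,"wy":0,"wz":-0.003,"claw":1}]'
```

```text
time_s: 4.63
tcp_pos: [436.2, -105.8, 78.6]
tcp_rot: [0.0, 0.995, -0.103, 0.001]
wrist_force: [0.9, -0.9, -1.8]
opening: 13.4
gripper_force: 59.7
```

```bash
python3 -m creep '[{"tx":0,"ty":0,"tz":0.004,"wx":0,"wy":0,"wz":0.0075,"claw":1},{"tx":0,"ty":0,"tz":0.008,"wx":0,"wy":0,"wz":0.0075,"claw":1},{"tx":0,"ty":0,"tz":0.011,"wx":0,"wy":0,"wz":0.0075,"claw":1},{"tx":0,"ty":0,"tz":0.011,"wx":0,"wy":0,"wz":0.0075,"claw":1}]'; python3 - <<'E'
from h import *
a=np.radians(-13.2);p=pose()[:3,3];print(R.from_matrix(pose()[:3,:3]).as_euler('zyx',degrees=True).round(2))
go([*(np.array([509.2,-123])+np.array([[np.cos(a),-np.sin(a)],[np.sin(a),np.cos(a)]])@np.array([14,.5])),p[2]],-13.2)
E
```

```text
time_s: 4.97
tcp_pos: [437.4, -106.1, 78.0]
tcp_rot: [0.001, 0.993, -0.115, 0.002]
wrist_force: [-1.8, -0.4, 9.3]
opening: 13.2
gripper_force: 61.1
[ 13.23   0.19 179.92]
t [ 0.439 -0.003  0.002] w [ 0.    -0.001 -0.   ] at [ 437.4 -106.1   78. ]
```

```bash
python3 -m creep '[{"tx":0.035,"ty":0,"tz":-0.001,"wx":0,"wy":0,"wz":0,"claw":1},{"tx":0.075,"ty":0,"tz":-0.001,"wx":0,"wy":0,"wz":0,"claw":1},{"tx":0.115,"ty":0,"tz":-0.001,"wx":0,"wy":0,"wz":0,"claw":1},{"tx":0.155,"ty":0,"tz":-0.001,"wx":0,"wy":0,"wz":0,"claw":1},{"tx":0.195,"ty":0,"tz":-0.001,"wx":0,"wy":0,"wz":0,"claw":1},{"tx":0.235,"ty":0,"tz":-0.001,"wx":0,"wy":0,"wz":0,"claw":1},{"tx":0.27,"ty":0,"tz":-0.001,"wx":0,"wy":0,"wz":0,"claw":1},{"tx":0.30,"ty":0,"tz":-0.001,"wx":0,"wy":0,"wz":0,"claw":1},{"tx":0.33,"ty":0,"tz":-0.001,"wx":0,"wy":0,"wz":0,"claw":1},{"tx":0.36,"ty":0,"tz":-0.001,"wx":0,"wy":0,"wz":0,"claw":1}]'; python3 -m creep '[{"tx":0.02,"ty":0,"tz":0,"wx":0,"wy":0,"wz":0,"claw":1},{"tx":0.04,"ty":0,"tz":0,"wx":0,"wy":0,"wz":0,"claw":1},{"tx":0.06,"ty":0,"tz":0,"wx":0,"wy":0,"wz":0,"claw":1},{"tx":0.07,"ty":0,"tz":0,"wx":0,"wy":0,"wz":0,"claw":1},{"tx":0.075,"ty":0,"tz":0,"wx":0,"wy":0,"wz":0,"claw":1},{"tx":0.075,"ty":0,"tz":0,"wx":0,"wy":0,"wz":0,"claw":1}]'; python3 - <<'E'
from fit import *
c=cam('wrist'); s=cam('scene'); cv2.imwrite('pics/w3.png',np.hstack([c['frame'][:, 100:412],cv2.resize(s['frame'][190:254,240:340],(400,384))]))
E
```

```text
time_s: 5.8
tcp_pos: [507.4, -122.5, 78.0]
tcp_rot: [0.0, 0.993, -0.115, 0.001]
wrist_force: [-2.1, 0.2, 6.5]
opening: 12.9
gripper_force: 60.6
time_s: 6.3
tcp_pos: [521.4, -125.7, 78.0]
tcp_rot: [0.0, 0.993, -0.115, 0.001]
wrist_force: [-3.6, 0.8, 9.2]
opening: 13.3
gripper_force: 60.9
```

View pics/w3.png

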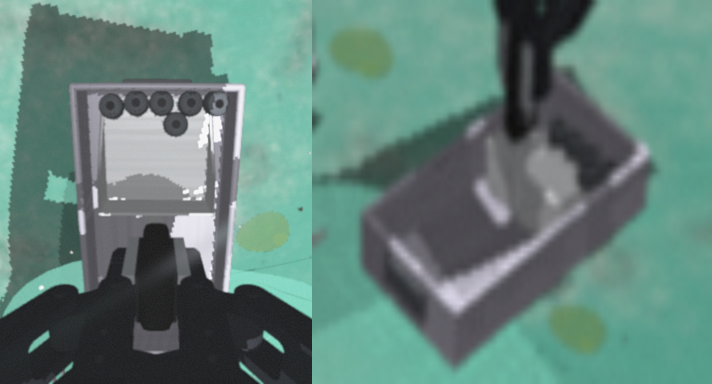

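Wrist view: five beads in a row against the end wall (112-217,103) plus one behind at (176,124), all over the pan. Push the last 2 mm, then tip back.

```bash
python3 -m creep '[{"tx":0.008,"ty":0,"tz":0,"wx":0,"wy":0,"wz":0,"claw":1},{"tx":0.013,"ty":0,"tz":0,"wx":0,"wy":0,"wz":0,"claw":1},{"tx":0.013,"ty":0,"tz":0,"wx":0,"wy":0,"wz":0,"claw":1},{"tx":-0.02,"ty":0,"tz":0.0,"wx":0,"wy":0.028,"wz":0,"claw":1},{"tx":-0.05,"ty":0,"tz":0.004,"wx":0,"wy":0.056,"wz":0,"claw":1},{"tx":-0.074,"ty":0,"tz":0.012,"wx":0,"wy":0.083,"wz":0,"claw":1},{"tx":-0.096,"ty":0,"tz":0.024,"wx":0,"wy":0.111,"wz":0,"claw":1},{"tx":-0.096,"ty":0,"tz":0.024,"wx":0,"wy":0.111,"wz":0,"claw":1},{"tx":-0.096,"ty":0,"tz":0.024,"wx":0,"wy":0.111,"wz":0,"claw":1}]'; python3 - <<'E'
from fit import *
c=cam('wrist'); cv2.imwrite('pics/w4.png',c['frame']); s=cam('side');cv2.imwrite('pics/w4.png',np.hstack([c['frame'][:, 100:412],cv2.resize(s['frame'][150:214,220:320],(400,384))]))
T=pose();print(R.from_matrix(T[:3,:3]).as_euler('zyx',degrees=True).round(2),T[:3,3])
E
```

```text
time_s: 7.15
tcp_pos: [499.9, -120.3, 70.9]
tcp_rot: [0.02, 0.978, -0.114, 0.171]
wrist_force: [0.2, 0.1, -2.9]
opening: 13.0
gripper_force: 59.3
[ 14.02  19.37 175.27] [ 501.57554709 -120.92150357   71.34921205]
```

View pics/w4.png

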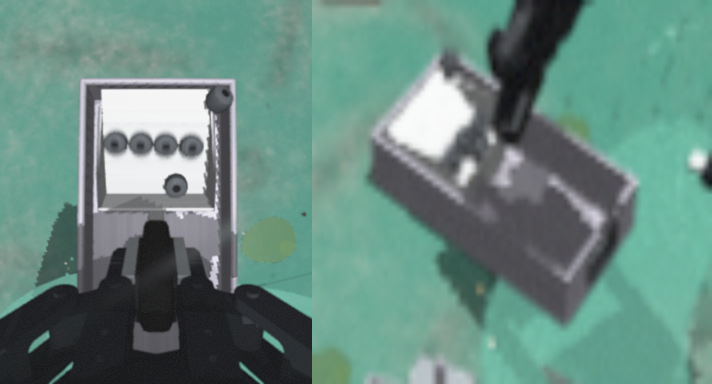

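Five beads are on the pan at (115-190,145) and (176,185). One is left over at the lip corner (219,97). Lift.

```bash
python3 -m creep '[{"tx":-0.01,"ty":0,"tz":-0.05,"wx":0,"wy":0,"wz":0,"claw":1},{"tx":0.01,"ty":0,"tz":-0.11,"wx":0,"wy":0,"wz":0,"claw":1},{"tx":0.04,"ty":0,"tz":-0.19,"wx":0,"wy":0,"wz":0,"claw":1},{"tx":0.08,"ty":0,"tz":-0.29,"wx":0,"wy":0,"wz":0,"claw":1},{"tx":0.12,"ty":0,"tz":-0.40,"wx":0,"wy":0,"wz":0,"claw":1},{"tx":0.16,"ty":0,"tz":-0.51,"wx":0,"wy":0,"wz":0,"claw":1},{"tx":0.19,"ty":0,"tz":-0.58,"wx":0,"wy":0,"wz":0,"claw":1},{"tx":0.19,"ty":0,"tz":-0.58,"wx":0,"wy":0,"wz":0,"claw":1},{"tx":0.19,"ty":0,"tz":-0.58,"wx":0,"wy":0,"wz":0,"claw":1},{"tx":0.19,"ty":0,"tz":-0.58,"wx":0,"wy":0,"wz":0,"claw":1}]'; python3 - <<'E'
from fit import *
# scoop in tool: R = tool*pi about x; desired scoop yaw 93 (box yaw+90), nose-up 15; scoop lip at box-local (0,-25), z 70
b=np.array([478,119.]); by=3.0
def tgt(lip,yaw,up):
    Rs=R.from_euler('z',yaw,degrees=True)*R.from_euler('y',-up,degrees=True)
    Rt=Rs*R.from_euler('x',180,degrees=True)
    return np.array(lip)+Rs.apply([-77,0,75]),Rt.as_matrix()
a=np.radians(by); lipxy=b+np.array([[np.cos(a),-np.sin(a)],[np.sin(a),np.cos(a)]])@[0,-60]
p,Rm=tgt([*lipxy,100],by+90,15); print(p); go(p,Rm=Rm)
c=cam('wrist'); f=c['frame']; cv2.imwrite('pics/w5.png',f)
g=(f.max(2)<90).astype(np.uint8)[60:215,190:320]; n,l,st,ce=cv2.connectedComponentsWithStats(g); print([(ce[i].round().tolist(),st[i,4]) for i in range(1,n) if st[i,4]>20])
E
```

```text
time_s: 8.08
tcp_pos: [497.0, -119.6, 191.6]
tcp_rot: [0.019, 0.979, -0.113, 0.171]
wrist_force: [0.3, 0.7, -3.0]
opening: 13.5
gripper_force: 59.3
[486.04862723 -34.57695629 152.5153705 ]
t [-0.208 -0.401  0.133] w [ 0.176 -0.019 -0.563] at [ 497.  -119.6  191.6]
[([111.0, 116.0], np.int32(585)), ([17.0, 127.0], np.int32(750)), ([67.0, 103.0], np.int32(72)), ([67.0, 113.0], np.int32(59)), ([107.0, 118.0], np.int32(60)), ([25.0, 128.0], np.int32(58)), ([49.0, 128.0], np.int32(58)), ([85.0, 129.0], np.int32(57))]
```

```bash
python3 -m creep '[{"tx":-0.02,"ty":-0.04,"tz":0.01,"wx":0.176,"wy":-0.019,"wz":-0.563,"claw":1},{"tx":-0.04,"ty":-0.08,"tz":0.02,"wx":0.176,"wy":-0.019,"wz":-0.563,"claw":1},{"tx":-0.06,"ty":-0.12,"tz":0.03,"wx":0.176,"wy":-0.019,"wz":-0.563,"claw":1},{"tx":-0.08,"ty":-0.16,"tz":0.04,"wx":0.176,"wy":-0.019,"wz":-0.563,"claw":1},{"tx":-0.1,"ty":-0.2,"tz":0.05,"wx":0.176,"wy":-0.019,"wz":-0.563,"claw":1},{"tx":-0.12,"ty":-0.24,"tz":0.07,"wx":0.176,"wy":-0.019,"wz":-0.563,"claw":1},{"tx":-0.14,"ty":-0.28,"tz":0.08,"wx":0.176,"wy":-0.019,"wz":-0.563,"claw":1},{"tx":-0.16,"ty":-0.32,"tz":0.09,"wx":0.176,"wy":-0.019,"wz":-0.563,"claw":1},{"tx":-0.18,"ty":-0.36,"tz":0.11,"wx":0.176,"wy":-0.019,"wz":-0.563,"claw":1},{"tx":-0.2,"ty":-0.39,"tz":0.12,"wx":0.176,"wy":-0.019,"wz":-0.563,"claw":1},{"tx":-0.208,"ty":-0.401,"tz":0.133,"wx":0.176,"wy":-0.019,"wz":-0.563,"claw":1},{"tx":-0.208,"ty":-0.401,"tz":0.133,"wx":0.176,"wy":-0.019,"wz":-0.563,"claw":1}]'; cat >> h.py <<'E'
def tgt(lip,yaw,up):
    Rs=R.from_euler('z',yaw,degrees=True)*R.from_euler('y',-up,degrees=True)
    return np.array(lip)+Rs.apply([-77,0,75]),(Rs*R.from_euler('x',180,degrees=True)).as_matrix()
def boxp(b,by,l):
    a=np.radians(by); return b+np.array([[np.cos(a),-np.sin(a)],[np.sin(a),np.cos(a)]])@np.array(l)
E
python3 - <<'E'
from fit import *
p,Rm=tgt([*boxp([478,119],3,[0,-60]),100],93,15); go(p,Rm=Rm)
E
```

```text
time_s: 9.13
tcp_pos: [485.1, -34.3, 151.3]
tcp_rot: [-0.077, 0.796, 0.59, 0.113]
wrist_force: [-0.1, -0.3, -2.9]
opening: 13.3
gripper_force: 59.3
t [ 0.001  0.005 -0.006] w [ 0.033 -0.003 -0.106] at [485.1 -34.3 151.3]
```

```bash
python3 -m creep '[{"tx":0.001,"ty":0.005,"tz":-0.006,"wx":0.033,"wy":-0.003,"wz":-0.106,"claw":1},{"tx":0.001,"ty":0.005,"tz":-0.006,"wx":0.033,"wy":-0.003,"wz":-0.106,"claw":1},{"tx":0.001,"ty":0.005,"tz":-0.006,"wx":0.033,"wy":-0.003,"wz":-0.106,"claw":1},{"tx":0.001,"ty":0.005,"tz":-0.006,"wx":0.033,"wy":-0.003,"wz":-0.106,"claw":1},{"tx":0.001,"ty":0.005,"tz":-0.006,"wx":0.033,"wy":-0.003,"wz":-0.106,"claw":1}]'; python3 - <<'E'
from fit import *
c=cam('wrist'); cv2.imwrite('pics/w6.png',c['frame']); P=c['W'].reshape(-1,3); T=pose()
print(T[:3,3],R.from_matrix(T[:3,:3]).as_euler('zyx',degrees=True).round(2))
Q=sel(P,(415,540),(60,200),(39,46)); print('rim',len(Q),rect(Q),Q.mean(0).round(1))
Q=sel(P,(415,540),(30,200),(50,60)); print('pins',len(Q),rect(Q) if len(Q)>3 else '')
Q=P[np.isfinite(P[:,0])]; L=(Q-T[:3,3])@T[:3,:3]; S=L[(L[:,0]>55)&(L[:,0]<85)&(abs(L[:,1])<50)&(abs(L[:,2]-73)<6)]
print('lip tool x,y pct',np.percentile(S,[1,50,99],axis=0).round(1).tolist())
p,Rm=tgt([*boxp([478,119],3,[0,-24]),52],93,0); go(p,Rm=Rm)
E
```

```text
time_s: 9.55
tcp_pos: [487.5, -35.4, 153.8]
tcp_rot: [-0.094, 0.685, 0.716, 0.091]
wrist_force: [0.1, 0.0, -2.1]
opening: 13.4
gripper_force: 59.3
[487.22437235 -35.30363934 154.01218055] [ -92.46   -0.57 -165.01]
rim 1054 (array([479.3, 113. ]), array([100.8,  87.6]), 3.75) [476.9 111.9  41.8]
pins 0 
lip tool x,y pct [[55.3, -34.0, 67.7], [68.1, 0.9, 69.5], [80.6, 35.4, 71.3]]
t [ 0.224 -0.008  0.2  ] w [ 0.001 -0.083 -0.003] at [487.2 -35.3 154. ]
```

View pics/w6.png

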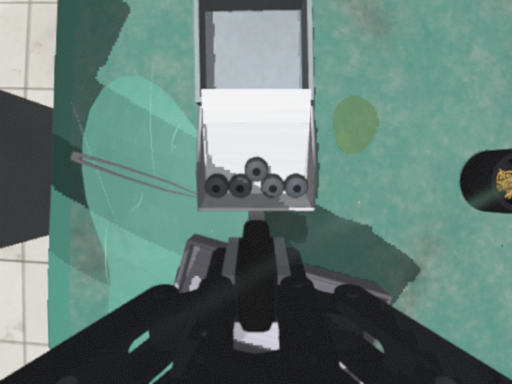

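Wrist view: five beads sit at the rear of the pan (215-296,160-187), with the lip (row 90) aligned with the box ahead. Compute tipping rows.

```bash
python3 - <<'E'
from h import *
for up,z,y in [(5,88,-44),(-3,76,-30),(-10,68,-25),(-16,61,-24),(-21,55,-24),(-26,50,-24),(-31,47,-24),(-37,45,-24),(-43,44,-24),(-48,44,-24)]:
    p,Rm=tgt([*boxp([479,119],3.2,[0,y]),z],93.2,up); print(up,end=' '); go(p,Rm=Rm)
E
```

```text
5 t [0.134 0.    0.026] w [ 0.001 -0.056 -0.004] at [487.2 -35.3 154. ]
-3 t [ 0.25  -0.001  0.062] w [ 0.001 -0.1   -0.004] at [487.2 -35.3 154. ]
-10 t [ 0.324 -0.002  0.08 ] w [ 0.001 -0.139 -0.004] at [487.2 -35.3 154. ]
-16 t [ 0.373 -0.003  0.098] w [ 0.    -0.172 -0.004] at [487.2 -35.3 154. ]
-21 t [ 0.411 -0.003  0.117] w [ 0.    -0.2   -0.004] at [487.2 -35.3 154. ]
-26 t [ 0.451 -0.004  0.136] w [ 0.    -0.228 -0.004] at [487.2 -35.3 154. ]
-31 t [ 0.494 -0.004  0.148] w [-0.    -0.256 -0.004] at [487.2 -35.3 154. ]
-37 t [ 0.548 -0.005  0.161] w [-0.    -0.289 -0.004] at [487.2 -35.3 154. ]
-43 t [ 0.602 -0.005  0.175] w [-0.    -0.322 -0.004] at [487.2 -35.3 154. ]
-48 t [ 0.647 -0.006  0.187] w [-0.001 -0.35  -0.004] at [487.2 -35.3 154. ]
```

```bash
python3 -m creep '[{"tx":0.067,"ty":0,"tz":0.013,"wx":0,"wy":-0.028,"wz":-0.004,"claw":1},{"tx":0.134,"ty":0,"tz":0.026,"wx":0,"wy":-0.056,"wz":-0.004,"claw":1},{"tx":0.19,"ty":0,"tz":0.045,"wx":0,"wy":-0.078,"wz":-0.004,"claw":1},{"tx":0.25,"ty":0,"tz":0.062,"wx":0,"wy":-0.1,"wz":-0.004,"claw":1},{"tx":0.287,"ty":-0.001,"tz":0.071,"wx":0,"wy":-0.12,"wz":-0.004,"claw":1},{"tx":0.324,"ty":-0.002,"tz":0.08,"wx":0,"wy":-0.139,"wz":-0.004,"claw":1},{"tx":0.373,"ty":-0.003,"tz":0.098,"wx":0,"wy":-0.172,"wz":-0.004,"claw":1},{"tx":0.411,"ty":-0.003,"tz":0.117,"wx":0,"wy":-0.2,"wz":-0.004,"claw":1},{"tx":0.451,"ty":-0.004,"tz":0.136,"wx":0,"wy":-0.228,"wz":-0.004,"claw":1},{"tx":0.494,"ty":-0.004,"tz":0.148,"wx":0,"wy":-0.256,"wz":-0.004,"claw":1},{"tx":0.494,"ty":-0.004,"tz":0.148,"wx":0,"wy":-0.256,"wz":-0.004,"claw":1},{"tx":0.494,"ty":-0.004,"tz":0.148,"wx":0,"wy":-0.256,"wz":-0.004,"claw":1}]'; python3 - <<'E'
from h import *
for up,z,y in [(-37,45,-24),(-43,44,-24),(-48,44,-24)]:
    p,Rm=tgt([*boxp([479,119],3.2,[0,y]),z],93.2,up); print(up,end=' '); go(p,Rm=Rm)
E
```

```text
time_s: 10.6
tcp_pos: [481.2, 68.7, 150.9]
tcp_rot: [0.195, 0.66, 0.702, -0.183]
wrist_force: [-0.4, 0.0, -0.9]
opening: 13.4
gripper_force: 59.4
-37 t [ 0.042  0.003 -0.027] w [ 0.001 -0.033  0.001] at [481.2  68.7 150.9]
-43 t [ 0.09   0.003 -0.057] w [ 0.001 -0.066  0.001] at [481.2  68.7 150.9]
-48 t [ 0.13   0.004 -0.081] w [ 0.001 -0.094  0.001] at [481.2  68.7 150.9]
```

```bash
python3 -m creep '[{"tx":0.042,"ty":0,"tz":-0.027,"wx":0,"wy":-0.033,"wz":0,"claw":1},{"tx":0.09,"ty":0,"tz":-0.057,"wx":0,"wy":-0.066,"wz":0,"claw":1},{"tx":0.13,"ty":0,"tz":-0.081,"wx":0,"wy":-0.094,"wz":0,"claw":1},{"tx":0.13,"ty":0,"tz":-0.081,"wx":0,"wy":-0.094,"wz":0,"claw":1},{"tx":0.13,"ty":0,"tz":-0.081,"wx":0,"wy":-0.094,"wz":0,"claw":1},{"tx":0.13,"ty":0,"tz":-0.081,"wx":0,"wy":-0.094,"wz":0,"claw":1}]'; python3 - <<'E'
from h import *
c=cam('wrist'); s=cam('side');f=s['frame'];cv2.imwrite('pics/w7.png',np.hstack([c['frame'][:, 100:412],cv2.resize(f[192:264,200:290],(480,384))]))
E
```

```text
time_s: 11.1
tcp_pos: [480.9, 96.9, 153.1]
tcp_rot: [0.296, 0.628, 0.664, -0.278]
wrist_force: [-0.2, 0.0, -1.7]
opening: 13.1
gripper_force: 59.4
```

View pics/w7.png

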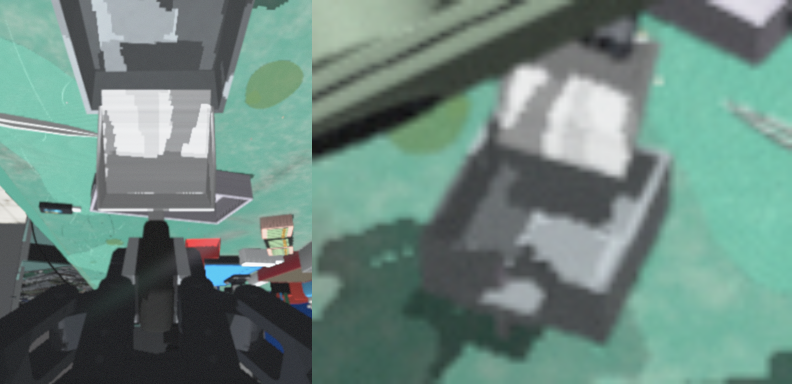

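Wrist: the pan is empty and its lip is inside the box's near edge. No beads are visible outside. Now retreat, flatten, and check box contents by depth.

```bash
python3 - <<'E'
from h import *
Rm=tgt([0,0,0],93,0)[1]; go([481,60,250],Rm=Rm); go([520,0,210],Rm=Rm)
E
```

```text
t [-0.48  -0.009 -0.187] w [0.002 0.266 0.   ] at [481.   96.7 153.7]
t [-0.539  0.169  0.178] w [0.002 0.266 0.   ] at [481.   96.7 153.7]
```

```bash
python3 -m creep '[{"tx":-0.1,"ty":0,"tz":-0.04,"wx":0,"wy":0.01,"wz":0,"claw":1},{"tx":-0.25,"ty":0,"tz":-0.1,"wx":0,"wy":0.05,"wz":0,"claw":1},{"tx":-0.4,"ty":-0.009,"tz":-0.15,"wx":0,"wy":0.09,"wz":0,"claw":1},{"tx":-0.48,"ty":-0.009,"tz":-0.187,"wx":0,"wy":0.13,"wz":0,"claw":1},{"tx":-0.5,"ty":0.05,"tz":-0.1,"wx":0,"wy":0.17,"wz":0,"claw":1},{"tx":-0.51,"ty":0.1,"tz":0,"wx":0,"wy":0.21,"wz":0,"claw":1},{"tx":-0.52,"ty":0.16,"tz":0.1,"wx":0.002,"wy":0.25,"wz":0,"claw":1},{"tx":-0.539,"ty":0.169,"tz":0.178,"wx":0.002,"wy":0.266,"wz":0,"claw":1},{"tx":-0.539,"ty":0.169,"tz":0.178,"wx":0.002,"wy":0.266,"wz":0,"claw":1},{"tx":-0.539,"ty":0.169,"tz":0.178,"wx":0.002,"wy":0.266,"wz":0,"claw":1},{"tx":-0.539,"ty":0.169,"tz":0.178,"wx":0.002,"wy":0.266,"wz":0,"claw":1}]'; python3 - <<'E'
from fit import *
for n in('scene','side','wrist'):
    c=cam(n); W=c['W']; cv2.imwrite(f'pics/chk_{n}.png',c['frame'])
    a=np.radians(3.2); d=W[...,:2]-[478.5,119]; x=d[...,0]*np.cos(a)+d[...,1]*np.sin(a); y=-d[...,0]*np.sin(a)+d[...,1]*np.cos(a)
    m=((abs(x)<43)&(abs(y)<43)&(W[...,2]>12)&(W[...,2]<30)&(c['frame'].max(2)<75)).astype(np.uint8)
    k,l,st,ce=cv2.connectedComponentsWithStats(m); print(n,[(ce[i].round().tolist(),int(st[i,4]),x[l==i].mean().round(),y[l==i].mean().round(),W[...,2][l==i].mean().round()) for i in range(1,k) if st[i,4]>3])
go([617,20,150],Rm=tgt([0,0,0],93,0)[1])
E
```

```text
time_s: 12.12
tcp_pos: [519.5, 0.8, 209.8]
tcp_rot: [0.0, 0.688, 0.726, -0.002]
wrist_force: [-0.1, -0.5, -2.1]
opening: 13.4
gripper_force: 59.4
scene [([206.0, 197.0], 5, np.float64(-0.0), np.float64(42.0), np.float64(20.0)), ([215.0, 197.0], 4, np.float64(23.0), np.float64(25.0), np.float64(14.0))]
side []
wrist [([182.0, 18.0], 45, np.float64(-36.0), np.float64(29.0), np.float64(16.0)), ([203.0, 16.0], 30, np.float64(-16.0), np.float64(30.0), np.float64(15.0)), ([241.0, 17.0], 15, np.float64(20.0), np.float64(30.0), np.float64(14.0)), ([260.0, 23.0], 15, np.float64(38.0), np.float64(25.0), np.float64(14.0)), ([218.0, 27.0], 15, np.float64(-2.0), np.float64(21.0), np.float64(14.0))]
t [0.059 0.491 0.297] w [-0.001  0.001  0.002] at [519.7   2.7 209.7]
```

All five beads are in the box (local x -36..38, y 21..30, height ~14). Now set the scoop down on clear worktop near (615,60).

```bash
python3 -m creep '[{"tx":0.03,"ty":0.2,"tz":0.05,"wx":0,"wy":0,"wz":0.002,"claw":1},{"tx":0.06,"ty":0.4,"tz":0.15,"wx":0,"wy":0,"wz":0.002,"claw":1},{"tx":0.06,"ty":0.49,"tz":0.3,"wx":0,"wy":0,"wz":0.002,"claw":1},{"tx":0.06,"ty":0.49,"tz":0.45,"wx":0,"wy":0,"wz":0.002,"claw":1},{"tx":0.06,"ty":0.49,"tz":0.55,"wx":0,"wy":0,"wz":0.002,"claw":1},{"tx":0.06,"ty":0.49,"tz":0.61,"wx":0,"wy":0,"wz":0.002,"claw":1},{"tx":0.06,"ty":0.49,"tz":0.64,"wx":0,"wy":0,"wz":0.002,"claw":1},{"tx":0.06,"ty":0.49,"tz":0.66,"wx":0,"wy":0,"wz":0.002,"claw":1},{"tx":0.06,"ty":0.49,"tz":0.672,"wx":0,"wy":0,"wz":0.002,"claw":1},{"tx":0.06,"ty":0.49,"tz":0.676,"wx":0,"wy":0,"wz":0.002,"claw":1},{"tx":0.06,"ty":0.49,"tz":0.676,"wx":0,"wy":0,"wz":0.002,"claw":1}]'
```

```text
time_s: 13.18
tcp_pos: [617.6, 18.5, 75.0]
tcp_rot: [0.001, 0.689, 0.724, -0.001]
wrist_force: [0.4, -0.1, -1.8]
opening: 13.3
gripper_force: 59.9
```

```bash
python3 -m creep '[{"tx":0,"ty":0,"tz":0.003,"wx":0,"wy":0,"wz":0,"claw":1},{"tx":0,"ty":0,"tz":0.006,"wx":0,"wy":0,"wz":0,"claw":1},{"tx":0,"ty":0,"tz":0.006,"wx":0,"wy":0,"wz":0,"claw":1}]'; python3 -m creep '[{"tx":0,"ty":0,"tz":0.004,"wx":0,"wy":0,"wz":0,"claw":0},{"tx":0,"ty":0,"tz":0.002,"wx":0,"wy":0,"wz":0,"claw":0},{"tx":0,"ty":0,"tz":0,"wx":0,"wy":0,"wz":0,"claw":0},{"tx":0,"ty":0,"tz":0,"wx":0,"wy":0,"wz":0,"claw":0},{"tx":0,"ty":0,"tz":-0.2,"wx":0,"wy":0,"wz":0,"claw":0},{"tx":0,"ty":0,"tz":-0.4,"wx":0,"wy":0,"wz":0,"claw":0},{"tx":0,"ty":0,"tz":-0.6,"wx":0,"wy":0,"wz":0,"claw":0},{"tx":0,"ty":0,"tz":-0.7,"wx":0,"wy":0,"wz":0,"claw":0},{"tx":0,"ty":0,"tz":-0.7,"wx":0,"wy":0,"wz":0,"claw":0}]'; python3 - <<'E'
from fit import *
c=cam('wrist'); P=c['W'].reshape(-1,3)
for nm,r in dict(htop=((560,680),(-30,60),(100,125)),pan=((560,680),(20,110),(4,33))).items():
    Q=sel(P,*r); print(nm,len(Q),rect(Q),np.percentile(Q[:,2],[5,50,95]).round(1))
p,Rm=tgt([0,0,0],6.6,0); go([430,380,220],Rm=Rm); print(state()['qpos'].round(2))
E
```

```text
time_s: 13.43
tcp_pos: [617.7, 18.3, 74.2]
tcp_rot: [0.001, 0.689, 0.724, -0.001]
wrist_force: [-1.4, -0.2, 3.7]
opening: 13.3
gripper_force: 61.0
time_s: 14.18
tcp_pos: [621.4, 18.7, 220.0]
tcp_rot: [0.005, 0.689, 0.724, 0.002]
wrist_force: [0.5, -0.1, 0.6]
opening: 42.8
gripper_force: 0.0
htop 510 (array([617.5,  22. ]), array([14.4, 23.6]), 2.42) [105.4 115.2 116.7]
pan 1147 (array([620.4,  66.3]), array([119.4,  81.5]), 1.39) [ 4.1 11.8 29.8]
t [ 1.851 -0.857 -0.029] w [ 0.002 -0.     0.479] at [619.5  18.8 216.4]
[-0.11  0.31  1.45 -0.    1.38 -0.16]
```

Scoop stands flat (handle top at 115 mm, centred on (617.5,22)). Next, look at the pins from above with the tool at box yaw.

```bash
python3 -m creep '[{"tx":0.1,"ty":-0.12,"tz":-0.05,"wx":0,"wy":0,"wz":0.498,"claw":-0.2},{"tx":0.2,"ty":-0.24,"tz":-0.05,"wx":0,"wy":0,"wz":0.498,"claw":-0.2},{"tx":0.3,"ty":-0.36,"tz":-0.05,"wx":0,"wy":0,"wz":0.498,"claw":-0.2},{"tx":0.4,"ty":-0.5,"tz":-0.05,"wx":0,"wy":0,"wz":0.498,"claw":-0.2},{"tx":0.5,"ty":-0.63,"tz":-0.05,"wx":0,"wy":0,"wz":0.498,"claw":-0.2},{"tx":0.53,"ty":-0.63,"tz":-0.05,"wx":0,"wy":0,"wz":0.498,"claw":-0.2},{"tx":0.53,"ty":-0.63,"tz":-0.05,"wx":0,"wy":0,"wz":0.498,"claw":-0.2},{"tx":0.53,"ty":-0.63,"tz":-0.05,"wx":0,"wy":0,"wz":0.498,"claw":-0.2},{"tx":0.53,"ty":-0.63,"tz":-0.05,"wx":0,"wy":0,"wz":0.498,"claw":-0.2},{"tx":0.53,"ty":-0.63,"tz":-0.05,"wx":0,"wy":0,"wz":0.498,"claw":-0.2},{"tx":0.53,"ty":-0.63,"tz":-0.05,"wx":0,"wy":0,"wz":0.498,"claw":-0.2},{"tx":0.53,"ty":-0.63,"tz":-0.05,"wx":0,"wy":0,"wz":0.498,"claw":-0.2}]'; python3 -m creep '[{"tx":0,"ty":0,"tz":0,"wx":0,"wy":0,"wz":0.003,"claw":-0.2},{"tx":0,"ty":0,"tz":0,"wx":0,"wy":0,"wz":0.003,"claw":-0.2},{"tx":0,"ty":0,"tz":0,"wx":0,"wy":0,"wz":0.003,"claw":-0.2},{"tx":0,"ty":0,"tz":0,"wx":0,"wy":0,"wz":0.003,"claw":-0.2},{"tx":0,"ty":0,"tz":0,"wx":0,"wy":0,"wz":0.003,"claw":-0.2}]'; python3 - <<'E'
from fit import *
for k in range(2):
    T=pose();c=cam('wrist'); P=c['W'].reshape(-1,3)
    print(T[:3,3].round(1),R.from_matrix(T[:3,:3]).as_euler('zyx',degrees=True).round(2))
    Q=sel(P,(415,540),(30,200),(39,46)); print('rim',len(Q),rect(Q),np.median(Q[:,2]))
    pm=[]
    for y in((30,90),(150,210)):
        Q=sel(P,(440,520),y,(48,62)); print('pin',len(Q),Q.mean(0).round(1),rect(Q)); pm.append(Q.mean(0))
    m=(pm[0]+pm[1])/2; d=pm[1]-pm[0]; print('mid',m.round(1),'sep',np.hypot(*d[:2]).round(1),'yaw',np.degrees(np.arctan2(-d[0],d[1])).round(2))
cv2.imwrite('pics/w8.png',c['frame']); np.save('pics/w80.npy',c['W'])
E
```

```text
time_s: 15.23
tcp_pos: [484.5, 118.6, 220.0]
tcp_rot: [0.001, 0.998, 0.057, -0.004]
wrist_force: [-0.2, 0.2, -0.8]
opening: 51.3
gripper_force: 0.0
time_s: 15.65
tcp_pos: [485.9, 118.7, 222.1]
tcp_rot: [0.001, 0.998, 0.056, -0.002]
wrist_force: [-0.9, -1.0, -0.0]
opening: 51.3
gripper_force: 0.0
[485.9 118.7 222.1] [ -6.42  -0.23 179.83]
rim 3334 (array([478.5, 119.2]), array([100.8, 149.9]), 3.46) 42.12394913291507
pin 55 [483.3  58.4  53.6] (array([483.1,  58.1]), array([6.9, 7. ]), 6.72)
pin 56 [475.6 180.7  53.5] (array([475. , 181.4]), array([7.1, 7.9]), 34.87)
mid [479.4 119.6  53.5] sep 122.6 yaw 3.6
[485.9 118.7 222.3] [ -6.41  -0.22 179.83]
rim 3321 (array([478.5, 119.3]), array([101.1, 150. ]), 3.21) 42.09757550062022
pin 54 [483.3  58.3  53.7] (array([482.9,  58. ]), array([6.8, 7. ]), 6.12)
pin 54 [475.3 180.9  53.6] (array([474.8, 181.4]), array([7.3, 7. ]), 49.94)
mid [479.3 119.6  53.7] sep 122.8 yaw 3.71
```

```bash
python3 -m creep '[{"tx":0.05,"ty":-0.2,"tz":0,"wx":0,"wy":0,"wz":0,"claw":-0.2},{"tx":0.05,"ty":-0.4,"tz":0,"wx":0,"wy":0,"wz":0,"claw":-0.2},{"tx":0.1,"ty":-0.6,"tz":0,"wx":0,"wy":0,"wz":0,"claw":-0.2},{"tx":0.1,"ty":-0.8,"tz":0,"wx":0,"wy":0,"wz":0,"claw":-0.2},{"tx":0.11,"ty":-1.0,"tz":0,"wx":0,"wy":0,"wz":0,"claw":-0.2}]'; python3 -m creep '[{"tx":0,"ty":-0.2,"tz":0,"wx":0,"wy":0,"wz":0,"claw":-0.2},{"tx":0,"ty":-0.3,"tz":0,"wx":0,"wy":0,"wz":0,"claw":-0.2},{"tx":0,"ty":-0.3,"tz":0,"wx":0,"wy":0,"wz":0,"claw":-0.2},{"tx":0,"ty":-0.3,"tz":0,"wx":0,"wy":0,"wz":0,"claw":-0.2},{"tx":0,"ty":-0.3,"tz":0,"wx":0,"wy":0,"wz":0,"claw":-0.2}]'; python3 - <<'E'
from fit import *
T=pose();c=cam('wrist'); P=c['W'].reshape(-1,3); f=c['frame']; W=c['W']
cv2.imwrite('pics/w9.png',f); np.save('pics/w90.npy',W)
print(T[:3,3].round(1),R.from_matrix(T[:3,:3]).as_euler('zyx',degrees=True).round(2))
Q=sel(P,(400,560),(290,480),(30,46)); print('bar',len(Q),rect(Q),np.percentile(Q[:,2],[5,50,95]))
Q=sel(P,(400,560),(285,490),(35,46)); print('bar',len(Q),rect(Q),Q.mean(0))
g=(f.min(2)>150)&(abs(W[...,2]-6)<5)
k,l,st,ce=cv2.connectedComponentsWithStats(g.astype(np.uint8)); i=1+np.argmax(st[1:,4]); print(st[i]); Q=W[l==i]; print('plate',rect(Q),np.median(Q[:,2]))
# holes: contours inside plate
cn,h=cv2.findContours((l==i).astype(np.uint8),cv2.RETR_CCOMP,cv2.CHAIN_APPROX_NONE)
for q,hh in zip(cn,h[0]):
    if hh[3]>=0 and 8<cv2.contourArea(q): 
        m=np.zeros(g.shape,np.uint8); cv2.drawContours(m,[q],-1,1,-1); e=q[:,0]; print('hole',cv2.contourArea(q),e.mean(0).round(1),np.nanmean(W[e[:,1],e[:,0]],0).round(1))
E
```

```text
time_s: 16.17
tcp_pos: [485.6, 321.7, 222.0]
tcp_rot: [0.001, 0.998, 0.055, -0.002]
wrist_force: [0.3, 0.2, -0.5]
opening: 51.4
gripper_force: 0.0
time_s: 16.58
tcp_pos: [479.1, 378.8, 221.4]
tcp_rot: [0.002, 0.998, 0.056, -0.002]
wrist_force: [-0.3, -0.2, 0.4]
opening: 51.2
gripper_force: 0.0
[479.1 378.8 221.4] [ -6.36  -0.22 179.78]
bar 729 (array([472.7, 383. ]), array([59.4, 14. ]), 3.18) [37.2750577  40.59766061 42.09972164]
bar 709 (array([472.6, 383. ]), array([59.2, 14. ]), 3.13) [473.9733526  383.16762113  40.45010108]
[ 185  118   86   94 5109]
plate (array([470.3, 409.1]), array([106.6, 101.8]), 3.4) 5.137754766695991
hole 78.0 [198.4 164.6] [469.2 444.7   4.3]
```

```bash
python3 - <<'E'
from h import *
go([472.7,383,60],3.3);go([472.7,383,15],3.3)
E
```

```text
t [-0.027 -0.029  0.808] w [0.001 0.001 0.017] at [479.3 378.4 221.5]
t [-0.026 -0.03   1.033] w [0.001 0.001 0.017] at [479.3 378.4 221.5]
```

```bash
python3 -m creep '[{"tx":-0.027,"ty":-0.029,"tz":0.2,"wx":0.001,"wy":0.001,"wz":0.017,"claw":-0.2},{"tx":-0.027,"ty":-0.029,"tz":0.4,"wx":0.001,"wy":0.001,"wz":0.017,"claw":-0.2},{"tx":-0.027,"ty":-0.029,"tz":0.6,"wx":0.001,"wy":0.001,"wz":0.017,"claw":-0.2},{"tx":-0.027,"ty":-0.029,"tz":0.7,"wx":0.001,"wy":0.001,"wz":0.017,"claw":-0.2},{"tx":-0.027,"ty":-0.029,"tz":0.75,"wx":0.001,"wy":0.001,"wz":0.017,"claw":-0.2},{"tx":-0.027,"ty":-0.029,"tz":0.75,"wx":0.001,"wy":0.001,"wz":0.017,"claw":-0.2},{"tx":-0.027,"ty":-0.029,"tz":0.75,"wx":0.001,"wy":0.001,"wz":0.017,"claw":-0.2},{"tx":-0.027,"ty":-0.029,"tz":0.75,"wx":0.001,"wy":0.001,"wz":0.017,"claw":-0.2}]'; python3 - <<'E'
from h import *
go([472.7,383,15],3.3)
E
```

```text
time_s: 17.3
tcp_pos: [474.7, 384.9, 74.4]
tcp_rot: [-0.001, 1.0, 0.028, 0.002]
wrist_force: [-0.5, 0.9, 0.5]
opening: 51.4
gripper_force: 0.0
t [-0.012  0.01   0.297] w [-0.001 -0.001 -0.   ] at [474.7 384.9  74.4]
```

```bash
python3 -m creep '[{"tx":-0.008,"ty":0.006,"tz":0.1,"wx":0,"wy":0,"wz":0,"claw":-0.2},{"tx":-0.008,"ty":0.006,"tz":0.18,"wx":0,"wy":0,"wz":0,"claw":-0.2},{"tx":-0.008,"ty":0.006,"tz":0.24,"wx":0,"wy":0,"wz":0,"claw":-0.2},{"tx":-0.008,"ty":0.006,"tz":0.28,"wx":0,"wy":0,"wz":0,"claw":-0.2},{"tx":-0.008,"ty":0.006,"tz":0.293,"wx":0,"wy":0,"wz":0,"claw":-0.2},{"tx":-0.008,"ty":0.006,"tz":0.293,"wx":0,"wy":0,"wz":0,"claw":-0.2}]';  python3 -m creep '[{"tx":0,"ty":0,"tz":0,"wx":0,"wy":0,"wz":0,"claw":1},{"tx":0,"ty":0,"tz":0,"wx":0,"wy":0,"wz":0,"claw":1},{"tx":0,"ty":0,"tz":0,"wx":0,"wy":0,"wz":0,"claw":1},{"tx":0,"ty":0,"tz":0,"wx":0,"wy":0,"wz":0,"claw":1},{"tx":0,"ty":0,"tz":0,"wx":0,"wy":0,"wz":0,"claw":1},{"tx":0,"ty":0,"tz":0,"wx":0,"wy":0,"wz":0,"claw":1}]'; python3 - <<'E'
from h import *
T=pose(); print(T[:3,3],R.from_matrix(T[:3,:3]).as_euler('zyx',degrees=True).round(2),state()['qpos'].round(2))
E
```

```text
time_s: 17.8
tcp_pos: [471.2, 383.1, 13.2]
tcp_rot: [-0.0, 1.0, 0.029, -0.0]
wrist_force: [-0.3, -0.1, 0.4]
opening: 51.1
gripper_force: 0.0
time_s: 18.3
tcp_pos: [471.9, 383.5, 14.2]
tcp_rot: [-0.001, 1.0, 0.029, 0.001]
wrist_force: [-0.3, 0.3, 4.7]
opening: 13.2
gripper_force: 60.5
[471.91765121 383.47921479  14.23725581] [-3.3000e+00  8.0000e-02 -1.7991e+02] [0.54 0.53 1.61 0.   1.01 2.05]
```

```bash
python3 -m creep '[{"tx":0,"ty":0,"tz":-0.08,"wx":0,"wy":0,"wz":0,"claw":1},{"tx":0,"ty":0,"tz":-0.2,"wx":0,"wy":0,"wz":0,"claw":1},{"tx":0,"ty":0,"tz":-0.4,"wx":0,"wy":0,"wz":0,"claw":1},{"tx":0,"ty":0.1,"tz":-0.55,"wx":0,"wy":0,"wz":0,"claw":1},{"tx":0,"ty":0.25,"tz":-0.55,"wx":0,"wy":0,"wz":0,"claw":1},{"tx":0,"ty":0.4,"tz":-0.55,"wx":0,"wy":0,"wz":0,"claw":1},{"tx":0,"ty":0.55,"tz":-0.55,"wx":0,"wy":0,"wz":0,"claw":1},{"tx":0,"ty":0.7,"tz":-0.55,"wx":0,"wy":0,"wz":0,"claw":1},{"tx":0,"ty":0.85,"tz":-0.55,"wx":0,"wy":0,"wz":0,"claw":1},{"tx":0,"ty":1.0,"tz":-0.55,"wx":0,"wy":0,"wz":0,"claw":1}]'; python3 - <<'E'
from h import *
go([478.4,119.5,110],3.5)
E
```

```text
time_s: 19.13
tcp_pos: [481.4, 181.8, 122.1]
tcp_rot: [-0.0, 1.0, 0.029, -0.001]
wrist_force: [-0.7, -0.1, -2.2]
opening: 13.0
gripper_force: 59.6
t [-0.033  0.31   0.06 ] w [-0.     0.001 -0.001] at [481.4 181.8 122.1]
```

```bash
python3 -m creep '[{"tx":-0.01,"ty":0.1,"tz":0.02,"wx":0,"wy":0,"wz":-0.001,"claw":1},{"tx":-0.033,"ty":0.22,"tz":0.06,"wx":0,"wy":0,"wz":-0.001,"claw":1},{"tx":-0.033,"ty":0.29,"tz":0.06,"wx":0,"wy":0,"wz":-0.001,"claw":1},{"tx":-0.033,"ty":0.31,"tz":0.06,"wx":0,"wy":0,"wz":-0.001,"claw":1},{"tx":-0.033,"ty":0.31,"tz":0.06,"wx":0,"wy":0,"wz":-0.001,"claw":1},{"tx":-0.033,"ty":0.31,"tz":0.06,"wx":0,"wy":0,"wz":-0.001,"claw":1},{"tx":-0.033,"ty":0.31,"tz":0.06,"wx":0,"wy":0,"wz":-0.001,"claw":1}]'; cat > hole.py <<'E'
from fit import *
def look(tag):
    T=pose();c=cam('wrist'); f=c['frame']; W=c['W']; cv2.imwrite(f'pics/{tag}.png',f)
    L=(W-T[:3,3])@T[:3,:3]   # tool frame
    g=(abs(L[...,2]-9)<5)&(abs(L[...,0])<65)&(abs(L[...,1])<90)
    Q=L[g&(abs(L[...,0])<60)]; print('plate',g.sum(),rect(Q),'z',np.median(Q[:,2]).round(1))
    ctr=[]
    for s in(-1,1):
        # hole: plate-depth gap / dark pixels near (0,±62)
        ok=g&(abs(L[...,1]-62*s)<13)&(abs(L[...,0])<16)
        v,u=np.where(ok)
        if len(v)<10: print('none',s); continue
        box=(slice(v.min(),v.max()+1),slice(u.min(),u.max()+1))
        d=((f[box].max(2)<130)|~g[box]).astype(np.uint8)
        k,l,st,ce=cv2.connectedComponentsWithStats(d)
        best=sorted([(st[i,4],i) for i in range(1,k)])[::-1][:2]
        for a,i in best:
            m=l==i; r=cv2.dilate(m.astype(np.uint8),np.ones((3,3)))-m; q=np.zeros(g.shape,bool); q[box]=r>0
            uv=ce[i]+[box[1].start,box[0].start]; print('hole',s,'px',uv.round(1),'area',a,'tool',L[q&g].mean(0).round(1))
    print(T[:3,3].round(1),R.from_matrix(T[:3,:3]).as_euler('zyx',degrees=True).round(2),'pins in tool',[((np.array(p)-T[:3,3])@T[:3,:3]).round(1).tolist() for p in([483.1,58.2,56],[475.3,181,56])])
E
python3 -c "
from hole import *
look('h1'); look('h2')"
```

```text
time_s: 19.72
tcp_pos: [479.7, 121.9, 111.1]
tcp_rot: [-0.001, 1.0, 0.031, -0.0]
wrist_force: [-0.2, 1.3, -2.4]
opening: 12.8
gripper_force: 59.6
plate 35499 (array([ 1. , -0.7]), array([153.2, 104.7]), 89.97) z 9.2
hole -1 px [153.4 240.9] area 1465 tool [  1.2 -62.2   9.7]
hole -1 px [115.2 261.6] area 82 tool [ -6.8 -76.5   9.2]
hole 1 px [352.6 249.9] area 487 tool [-0.1 53.4  9.2]
hole 1 px [371.3 242.9] area 280 tool [ 1.3 61.1  9.9]
[479.7 121.9 111.1] [-3.5300e+00 -1.0000e-02 -1.7994e+02] pins in tool [[-0.5, 63.9, 55.0], [-0.7, -59.2, 55.1]]
plate 35496 (array([ 1. , -0.9]), array([153.1, 104.9]), 90.0) z 9.2
hole -1 px [153.4 240.7] area 1519 tool [  1.6 -62.3   9.5]
hole -1 px [115.2 262.2] area 87 tool [ -7.  -76.5   9.2]
hole 1 px [359.3 247.4] area 771 tool [ 0.4 57.8  9.6]
hole 1 px [398.8 256.2] area 207 tool [-1.6 75.   9.1]
[479.7 122.  111.1] [-3.5500e+00 -1.0000e-02 -1.7995e+02] pins in tool [[-0.5, 63.9, 55.0], [-0.7, -59.1, 55.2]]
```

View pics/h1.png

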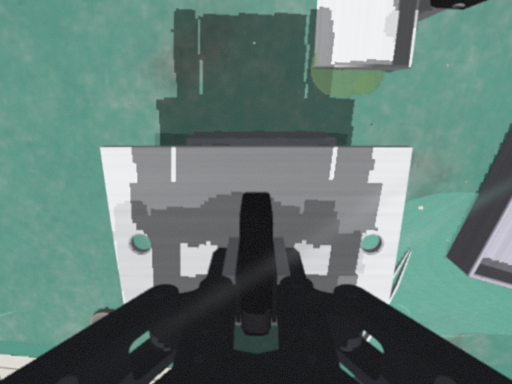

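View: the held plate sits level; holes at (141,243) and (371,242). Plate centre is at tool (1.0,-0.8). Correct by (-1.6,+3.2) mm and descend to just above the pins.

```bash
python3 -m creep '[{"tx":-0.008,"ty":0.016,"tz":0.03,"wx":0,"wy":0,"wz":0,"claw":1},{"tx":-0.008,"ty":0.016,"tz":0.08,"wx":0,"wy":0,"wz":0,"claw":1},{"tx":-0.008,"ty":0.016,"tz":0.13,"wx":0,"wy":0,"wz":0,"claw":1},{"tx":-0.008,"ty":0.016,"tz":0.16,"wx":0,"wy":0,"wz":0,"claw":1},{"tx":-0.008,"ty":0.016,"tz":0.17,"wx":0,"wy":0,"wz":0,"claw":1},{"tx":-0.008,"ty":0.016,"tz":0.17,"wx":0,"wy":0,"wz":0,"claw":1},{"tx":-0.008,"ty":0.016,"tz":0.17,"wx":0,"wy":0,"wz":0,"claw":1}]'; cat >> hole.py <<'E'
def thru(tag):
    T=pose();c=cam('wrist'); f=c['frame']; W=c['W']; cv2.imwrite(f'pics/{tag}.png',f); L=(W-T[:3,3])@T[:3,:3]
    g=(abs(L[...,2]-9.2)<4)&(abs(L[...,0])<60); print(T[:3,3].round(1),'plate',rect(L[g&(abs(L[...,1])<85)]))
    for s,u0 in((-1,141),(1,371)):
        b=(slice(228,258),slice(u0-15,u0+16)); z=L[b][...,2]; 
        m=(z>13)&(z<90); v,u=np.where(m)
        print(s,'through px',m.sum(),'mid px',(u.mean()+u0-15).round(1),(v.mean()+228).round(1),'z hist',np.histogram(z[m],[13,18,24,30,40,60,90])[0])
        p=m&(z<30); 
        if p.sum()>3: v,u=np.where(p); print('   pin px',p.sum(),(u.mean()+u0-15).round(1),(v.mean()+228).round(1),'tool',L[b][p].mean(0).round(1))
E
python3 -c "
from hole import *
thru('h3')"
```

```text
time_s: 20.4
tcp_pos: [478.1, 117.7, 76.7]
tcp_rot: [-0.0, 1.0, 0.03, -0.001]
wrist_force: [0.0, 0.0, -2.0]
opening: 13.0
gripper_force: 59.6
[478.1 117.7  76.7] plate (array([ 0.8, -0.9]), array([153.4, 105.2]), 89.99)
-1 through px 242 mid px 141.0 241.7 z hist [ 33  12   0 178   0  19]
   pin px 45 139.5 242.9 tool [ -1.4 -65.5  15.6]
1 through px 221 mid px 370.4 241.7 z hist [ 24   1   0 153   0  43]
   pin px 25 373.2 245.8 tool [-2.5 64.  14.2]
```

```bash
python3 - <<'E'
from hole import *
T=pose();c=cam('wrist'); W=c['W']; L=(W-T[:3,3])@T[:3,:3]; f=c['frame']
for u0 in(141,371):
    print(u0)
    for v in range(232,252):
        print(' '.join('%3d'%min(99,z) if np.isfinite(z) else ' --' for z in L[v,u0-12:u0+13,2]),' | ',' '.join('%2d'%(x//10) for x in f[v,u0-12:u0+13,1]))
E
```

```text
141
  9   9   8   9   8   9   9  10   9   9   8   9   9   9   9  --  10   8  10   9   8   9   8   9   9  |  21 21 21 21 21 21 21 21 21 21 21 21 20 15 12 12 11 10 10 10 10 10 10 10 10
  9   9   9   8   8   9   9   7  10   8  10   9  10  10   9   9   9   9  10   9   9  10   8  10   9  |  21 21 21 21 21 21 20 19 19 19 19 19 19 17 18 18 15 11 10 10 10 10 10 10 10
  8   9   8   9   9   9  10   9  35  34  34  34  35  25   9   9   8   9   9   9   9   8   9   9  10  |  21 21 21 20 20 19 18 16 14 14 14 14 14 15 18 19 18 12 10 10 10 10 10 10 10
  8   9   9  10  10  75  35  35  35  34  35  34  34  35  21  21  10   9   9   8  10   9   8   9   9  |  21 21 20 19 18 17 15 11  9  9  9  9  9 11 16 18 17 12 10 10 10 10 10 10 10
  9   9   9   9  14  74  35  34  35  35  34  34  35  34  21  20  20  21   8   8   9   9   9  10   8  |  21 20 19 16 15 15 13  9  7  7  7  7  7  9 13 16 17 14 11 10 10 10 10 10 10
  9   9  10  11  75  75  75  34  35  34  34  34  35  34  35  20  21  21  20  10   8   8   8   9   9  |  21 19 17 13 13 14 13  9  7  7  7  7  7  8 11 14 16 15 13 10 10 10 10 10 10
  8   9  11  12  75  7
[... 5367 characters left out ...]
  13  35  35  35  33  35  34  35  35  13  13  12  12  12  10  11   9   9   8   8   9  |  20 20 17 13 10  8  8  7  7  7  8  7  8  8  9  9  8  8  8  9 13 17 19 21 22
  8   9   9   9  11  13  14  14  15  13  13  14  12  12  12  12  12  12  12  10   9   8   8   8   9  |  21 20 18 15 12  9  8  8  8  8  8  8  8  8  8  8  8  8  9 13 16 18 20 22 23
  8   9   9   9  10  11  11  12  12  13  13  12  11  11  11  11  11  11  10   9   8   8   8   8   9  |  21 21 19 17 15 12 10  8  8  8  8  8  8  8  8  8  9 11 13 16 18 19 21 23 23
  9   9  10   9   9   9  10  11  11  11  11  11  12   9  10   9  10  10   8  10   9   9  10   9   8  |  21 21 20 18 16 14 12 10  9  9  9  8  9  9  9 10 12 15 16 18 19 21 22 23 23
```

```bash
cat >> hole.py <<'E'
def edges():
    T=pose();c=cam('wrist'); W=c['W']; L=(W-T[:3,3])@T[:3,:3]; e=[]
    for s,u0 in((-1,141),(1,371)):
        b=L[230:255,u0-16:u0+17]; z=b[...,2]; zt=T[2,3]-42
        ear=abs(z-zt)<4; far=z>zt+25; r=[]
        for v in range(b.shape[0]):
            if ear[v].sum()>3 and far[v].sum()>0: r.append(s*max(s*b[v][ear[v]][:,1]))
        e.append(np.median(r)) if r else e.append(np.nan)
        p=(z>zt-16.5)&(z<zt-9); q=b[p]; print(s,'ear y',e[-1].round(1),len(r),'pin n',len(q),'x',np.round([q[:,0].min(),q[:,0].max()],1) if len(q) else '','y',np.round([q[:,1].min(),q[:,1].max()],1) if len(q) else '')
    print('box centre y in tool (cam)',np.mean(e).round(2),T[:3,3].round(1))
    g=(abs(L[...,2]-9.2)<4)&(abs(L[...,0])<60)&(abs(L[...,1])<85); print('plate',rect(L[g]))
E
python3 -c "
from hole import *
edges()"
```

```text
-1 ear y -75.6 11 pin n 13 x [-2.   0.8] y [-66.6 -63.2]
1 ear y 72.5 13 pin n 1 x [-0.5 -0.5] y [61.5 61.5]
box centre y in tool (cam) -1.53 [478.6 117.7  77.3]
plate (array([ 1.1, -0.7]), array([153.3, 104.4]), 89.96)
```

Ear edges through the holes, pin tips and world positions agree: shift tool y by about -1.1 mm, x fine. Then lower.

```bash
python3 -m creep '[{"tx":0,"ty":-0.0055,"tz":0,"wx":0,"wy":0,"wz":0,"claw":1},{"tx":0,"ty":-0.0055,"tz":0,"wx":0,"wy":0,"wz":0,"claw":1},{"tx":0,"ty":-0.0055,"tz":0.015,"wx":0,"wy":0,"wz":0,"claw":1},{"tx":0,"ty":-0.0055,"tz":0.03,"wx":0,"wy":0,"wz":0,"claw":1},{"tx":0,"ty":-0.0055,"tz":0.04,"wx":0,"wy":0,"wz":0,"claw":1},{"tx":0,"ty":-0.0055,"tz":0.05,"wx":0,"wy":0,"wz":0,"claw":1},{"tx":0,"ty":-0.0055,"tz":0.055,"wx":0,"wy":0,"wz":0,"claw":1},{"tx":0,"ty":-0.0055,"tz":0.055,"wx":0,"wy":0,"wz":0,"claw":1}]'
python3 -c "
from hole import *
edges(); print(state()['wrist_force'],state()['ft_torque'])"
```

```text
time_s: 21.22
tcp_pos: [477.7, 118.8, 65.5]
tcp_rot: [-0.0, 1.0, 0.03, -0.001]
wrist_force: [1.0, -0.8, -2.4]
opening: 12.7
gripper_force: 59.6Traceback (most recent call last):
  File "<string>", line 3, in <module>
    edges(); print(state()['wrist_force'],state()['ft_torque'])
    ~~~~~^^
  File "hole.py", line 38, in edges
    p=(z>zt-16.5)&(z<zt-9); q=b[p]; print(s,'ear y',e[-1].round(1),len(r),'pin n',len(q),'x',np.round([q[:,0].min(),q[:,0].max()],1) if len(q) else '','y',np.round([q[:,1].min(),q[:,1].max()],1) if len(q) else '')
                                                    ^^^^^^^^^^^
AttributeError: 'float' object has no attribute 'round'
```

Cover bottom is at ~51 mm, below the pin tops, with no force: both pins are in the holes. Continue down.

```bash
python3 -m creep '[{"tx":0,"ty":0,"tz":0.012,"wx":0,"wy":0,"wz":0,"claw":1},{"tx":0,"ty":0,"tz":0.024,"wx":0,"wy":0,"wz":0,"claw":1},{"tx":0,"ty":0,"tz":0.034,"wx":0,"wy":0,"wz":0,"claw":1},{"tx":0,"ty":0,"tz":0.042,"wx":0,"wy":0,"wz":0,"claw":1},{"tx":0,"ty":0,"tz":0.047,"wx":0,"wy":0,"wz":0,"claw":1},{"tx":0,"ty":0,"tz":0.047,"wx":0,"wy":0,"wz":0,"claw":1}]'
```

```text
time_s: 21.77
tcp_pos: [478.0, 118.8, 56.4]
tcp_rot: [-0.0, 1.0, 0.03, -0.0]
wrist_force: [-0.2, 0.1, -2.3]
opening: 13.3
gripper_force: 59.7
```

```bash
python3 -m creep '[{"tx":0,"ty":0,"tz":0.003,"wx":0,"wy":0,"wz":0,"claw":1},{"tx":0,"ty":0,"tz":0.006,"wx":0,"wy":0,"wz":0,"claw":1},{"tx":0,"ty":0,"tz":0.006,"wx":0,"wy":0,"wz":0,"claw":1}]'; python3 -m creep '[{"tx":0,"ty":0,"tz":0.0,"wx":0,"wy":0,"wz":0,"claw":0.2},{"tx":0,"ty":0,"tz":0,"wx":0,"wy":0,"wz":0,"claw":0.2},{"tx":0,"ty":0,"tz":0,"wx":0,"wy":0,"wz":0,"claw":0.2},{"tx":0,"ty":0,"tz":0,"wx":0,"wy":0,"wz":0,"claw":0.2},{"tx":0,"ty":0,"tz":-0.1,"wx":0,"wy":0,"wz":0,"claw":0.2},{"tx":0,"ty":0,"tz":-0.3,"wx":0,"wy":0,"wz":0,"claw":0.2},{"tx":0,"ty":0,"tz":-0.5,"wx":0,"wy":0,"wz":0,"claw":0.2},{"tx":0,"ty":0,"tz":-0.7,"wx":0,"wy":0,"wz":0,"claw":0.2},{"tx":0,"ty":0,"tz":-0.85,"wx":0,"wy":0,"wz":0,"claw":0.2},{"tx":0,"ty":0,"tz":-0.85,"wx":0,"wy":0,"wz":0,"claw":0.2},{"tx":0,"ty":0,"tz":-0.85,"wx":0,"wy":0,"wz":0,"claw":0.2}]'; python3 - <<'E'
from fit import *
T=pose();c=cam('wrist'); P=c['W'].reshape(-1,3)
Q=sel(P,(410,550),(30,210),(40,51.5)); print('plate',len(Q),rect(Q),np.median(Q[:,2])); A=np.c_[Q[:,:2]-Q[:,:2].mean(0),np.ones(len(Q))]; print('slope',np.linalg.lstsq(A,Q[:,2],rcond=None)[0].round(4))
Q=sel(P,(410,550),(80,160),(75,90)); print('bar',len(Q),rect(Q),np.median(Q[:,2]))
for y in((30,75),(165,210)):
    Q=sel(P,(440,520),y,(52,62)); print('pin',len(Q),Q.mean(0).round(1) if len(Q) else '')
s=cam('scene'); P=s['W'].reshape(-1,3); Q=sel(P,(560,680),(-30,60),(105,125)); print('scoop htop',len(Q),rect(Q),np.median(Q[:,2]))
E
```

```text
time_s: 22.02
tcp_pos: [478.2, 118.8, 56.2]
tcp_rot: [-0.0, 1.0, 0.03, -0.0]
wrist_force: [-2.5, 0.1, 4.6]
opening: 13.2
gripper_force: 60.6
time_s: 22.93
tcp_pos: [479.9, 118.9, 228.1]
tcp_rot: [-0.0, 1.0, 0.03, 0.003]
wrist_force: [-0.4, -0.3, -0.5]
opening: 34.1
gripper_force: 0.0
plate 12987 (array([478.9, 119.9]), array([104.2, 153.1]), 3.47) 47.164562675594766
slope [-2.20000e-03 -3.00000e-04  4.71467e+01]
bar 859 (array([479.8, 119.7]), array([58.4, 13.2]), 3.24) 82.64120439232516
pin 41 [482.9  57.8  54.5]
pin 44 [475.2 181.1  54.5]
scoop htop 35 (array([615.7,  17. ]), array([14.5, 22.3]), 2.16) 111.6492049109089
```

Plate top is at 47.2 mm (42 + 5), level, with both pins showing through, and the scoop is upright. Hand in.

```bash
python3 -c "
from station import hand_in
print(hand_in())"
```

```text
the job is handed in; nothing more can be done
None
```

The job is handed in at about 23 s; no verdict came back. By my measurements, five beads are in the kit box and one is left in the trough. The cover lies flush over both pins, and the empty scoop stands flat on the worktop.

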